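Fit keyed pivot pins in the hinge fixture and lock them

ROBOT

A 6-joint arm with a two-finger parallel gripper is mounted at the origin on the work surface. World frame = base frame: x ahead of the robot, y to its left, z up, the work surface at z = 0. Lengths are in m, angles in degrees, forces in N, time in s.
With the tool pointing down it reaches from about 0.375 to 0.9 m from the base axis. Payload 3.1 kg.
Tool frame: the origin (TCP) lies at the very end of the fingers, on their centre line; the grasp point (between the pads) lies manip.grasp_offset behind it (manip.grasp_offset is the distance from the TCP to the grasp point, in m); z points along the fingers, y is the line along which they close (so a half turn about z gives the same grasp; the last joint's range is limited). The gripper opens to 87 mm and grips with 3 to 60 N. Pads are 19 mm wide; open, the fingers measure 117 mm over their backs; the gripper's body (75 mm by 190 mm) begins 51 mm behind the grasp point.
Start: joints at [-73.367, 30.224, 82.088, -0, 67.689, -10.227], TCP at [0.282, -0.558, 0.223] pointing down, gripper open.
Joint ranges: [-176.69, 176.69], [-43.24, 126.21], [12.49, 139.97], [-82, 262], [0, 151.66], [-163.58, 163.58]. Speed limits (degrees/s): [159.86, 159.86, 180, 180, 180, 180].

INTERFACE

Orientations are given as [roll, pitch, yaw] about the fixed x, y, z axes, in that order (R = Rz(yaw) Ry(pitch) Rx(roll)).
In Python, from station import monitor, cams, workorder, manip gives the robot as it stands. The module is installed in compiled form; this text tells all that it offers.
- The arm moves only by the tool apply_moves, never from a script. Its argument "motion" is a list of rows, each an object with "travel": the shift along the tool's x, y, z in cm, a list of three; "dr": the turn, a rotation vector about the tool's x, y, z in rad, a list of three. In form: [{"travel": [x, y, z], "dr": [ax, ay, az]}, ...]. A call has 1 to 8 rows; each row shifts and turns the commanded pose from where the row before left it, along the tool's axes as they then stand; what a row does not reach is not made up. A row lasts 1/10 s, in which the tool goes at most 50 mm and 8.59 degrees, less where a joint would pass 70% of its speed; a pose out of reach is approached as far as the arm can. A call is refused whole if a number of a shift passes 5 or a number of a turn 0.15, either way. A call with a gripper value outside its range is refused whole. "grip" is the closure, from 0 (fully open) to 1 (shut), set as the call begins (left out, the last holds). The fingers move at their own pace and stop on an object; "grip_force" is the grip in N (left out, the last holds). Time passes only in rows, so rows that do not move let the fingers close. It gives the time, the measured TCP pose, the force, the opening and the grip force at its end, in the units of the state.
- monitor.sense(): the state, without advancing time (a new reading comes with each control period).
- cams.get_image(name): name is "side" or "top" or "wrist"; returns a dict with "pixels" (480x640x3 uint8, red, green, blue), "range_z" (480x640 float32, m along the optical axis (not along the pixel's ray), 0 where there is no reading), "mtx" (3x3 intrinsics, pixels), "xyz" and "rotation" of the camera in the world; the wrist camera has in their place "T_tool_cam" (4x4, takes a point from camera to tool coordinates, whose origin is the TCP and whose axes are the flange's). Camera axes: x right, y down, z forward; pixel columns grow to the right and rows downward; lengths in m; the calibration is good to about 2 mm. A picture is of the moment at which its call begins: read the wrist's pose just before it.
- workorder.job_done(): hands the job in; it is judged then, once.
The state is a dict: "t": time; "qpos": joint angles; "joint_velocities": joint speeds; "joint_torque": joint torques, N m; "eef_pos": TCP position; "orientation": TCP orientation; "wrist_force": force on the tool from outside, world axes, zero at the start; "ft_torque": the same for the moment, N m; "grip_width": finger opening in m; "gripper_force": force on a finger pad.
Only numpy, scipy, OpenCV 4.12 (cv2) and the standard library are available. Lean on these libraries where they do the work, as an engineer would, in place of code of your own. Each camera call takes 0.05 s, during which the arm holds its last target. There are 200 camera calls.

TASK

Draw the keeper plate of the hinge fixture fully back, then fit every pivot pin from the rack into a bracket of its own: down through both ears and turned until its flats find the keyed bore and it drops home with the collar resting on the upper ear. Then push the keeper plate fully shut over the collars and stand the steel stop block in the pocket behind it; leave everything else on the bench where it is.

Things in the scene. Friction and masses are not known exactly. Their poses are not given: they have to be found in the camera images.
- pin0_head (a point): pivot pin 0 of four alike (some absent), steel, upright in the rack. Point = centre of its grip head, 26 mm along x, 14 along y (grip across these), 36 high; z up the pin. Below the head: neck 11 mm dia, 10 long; collar 34 dia, 6 thick, its underside 34 mm below the point; shaft 18 dia; last 15 mm a tang with two flats, 15 mm along x by 9 along y; tip 96 mm below the point. 0.25 kg
- pin1_head (a point): pivot pin 1 of four alike (some absent), steel, upright in the rack. Point = centre of its grip head, 26 mm along x, 14 along y (grip across these), 36 high; z up the pin. Below the head: neck 11 mm dia, 10 long; collar 34 dia, 6 thick, its underside 34 mm below the point; shaft 18 dia; last 15 mm a tang with two flats, 15 mm along x by 9 along y; tip 96 mm below the point. 0.25 kg
- pin2_head (a point): pivot pin 2 of four alike (some absent), steel, upright in the rack. Point = centre of its grip head, 26 mm along x, 14 along y (grip across these), 36 high; z up the pin. Below the head: neck 11 mm dia, 10 long; collar 34 dia, 6 thick, its underside 34 mm below the point; shaft 18 dia; last 15 mm a tang with two flats, 15 mm along x by 9 along y; tip 96 mm below the point. 0.25 kg
- pin3_head (a point): pivot pin 3 of four alike (some absent), steel, upright in the rack. Point = centre of its grip head, 26 mm along x, 14 along y (grip across these), 36 high; z up the pin. Below the head: neck 11 mm dia, 10 long; collar 34 dia, 6 thick, its underside 34 mm below the point; shaft 18 dia; last 15 mm a tang with two flats, 15 mm along x by 9 along y; tip 96 mm below the point. 0.25 kg
- rack: fixed wooden rack, 70 x 300 x 70 mm high, origin under its centre, long along its y; four 20 mm holes 66 mm deep, 75 mm apart, in which the pins hang by their collars, flats anywhere within 0.5 rad of the rack's x
- fixture: fixed grey hinge fixture, four brackets 72 mm apart in a row along its y, keeper plate and pocket on its -x side; origin at bench height below the middle of the row of bores. Each bracket: upper ear 10 mm thick, its top 76 mm above the bench, and lower ear 10 mm thick, its top 40 mm above the bench, both bored 21 mm with countersunk mouths 28 mm wide, and below them a keyed bore. Nothing else on it but the knob is above 92 mm
- seat0 (a point): bracket 0: centre of its bore at the upper ear's top face, axes as the fixture; the first along +y. Under the lower ear, from 49 to 64 mm below the point, is the keyed bore: a slot 12 mm wide that takes the tang. A tang out of line rests on it with the collar 13 mm too high; within about 0.15 rad it drops home
- seat1 (a point): bracket 1: centre of its bore at the upper ear's top face, axes as the fixture; the second, alike. The direction of the slot differs from bracket to bracket and is not reported: to drop, the pin's x must lie along the fixture's x turned by an unknown angle between -0.7 and +0.7 rad (or half a turn from that)
- seat2 (a point): bracket 2: centre of its bore at the upper ear's top face, axes as the fixture; the third, alike
- seat3 (a point): bracket 3: centre of its bore at the upper ear's top face, axes as the fixture; the fourth, alike. A pin is home when its collar rests on the upper ear: head centre 34 mm above this point
- keeper (a joint): aluminium keeper plate: 0 = fully shut (its notches round the pin axes above the collars, barring the bores), 0.035 = fully drawn back along the fixture's -x. About 3 N of friction, stays where left. 5 mm thick, its top 89 mm above the bench; passes over the collars only if the pins are home
- keeper_knob (a point): middle of the keeper plate's black upright knob, 18 mm in diameter, from 21 mm below the point (plate top) to 15 mm above it; moves with the plate; axes as the fixture
- block_mid (a point): centre of the loose dark steel stop block, 44 mm along its x, 40 mm along its y, 46 mm high, standing on the bench; 0.5 kg
- pocket (a point): centre of the pocket's floor, 66 mm above the bench, axes as the fixture. With the keeper shut there is 52 mm along x between the rear wall (26 mm high) and the plate's tail (18 to 23 mm above the floor), and 48 mm along y between lips 6 mm high; the plate drawn back fills the place. The block goes in upright, its x along the fixture's x, either way round
- suction_cup: bystander: black rubber suction cup with a stem, 60 mm across, 40 mm high
- oil: bystander: white plastic oil bottle, 56 mm across, 130 mm high, origin under its foot
- screwdriver: bystander: screwdriver lying flat, 190 mm long
- tape_roll: bystander: grey tape roll lying flat, 90 mm across, 25 mm high
There are look-alikes about, which are no part of the job. What is shaped like the part that bears pin0_head but orange or red is not meant.

How it is judged:
By the outcome, as a careful person would: the job done as asked, in the order asked, and still so for the second after the job is handed in, with the robot touching nothing.
Of pin0, pin1, pin2, pin3 only 3 to 4 are there at a start; the rules pass over those that are not, and their reading is None.
At some moment in a run one of block may be knocked a few centimetres aside while the robot is not near it.
It also fails if it takes over 210 s, if anything falls off the work surface, if the arm or the gripper's body presses on something with over 40 N, if the wrist force passes 120 N, or if a joint passes its speed limit or range.

## Working session

There is one attempt and no reset: what is moved stays moved. The work goes in short steps, Python scripts to look and compute and a tool call to move; the robot and the scene stay as the last step left them, time stands still between calls to the robot, and variables do not carry over. Pictures are saved under pics/ and viewed, at most 14 in all, crops included, and the job is handed in when it is done.

Besides the shell and the picture viewer there is one more tool, called after ">>>" as name(argument=value, ...) on one line, values as JSON. apply_moves: Moves the arm, as the interface text tells. Its arguments: {"type":"object","properties":{"motion":{"type":"array","items":{"type":"object","properties":{"travel":{"type":"array","items":{"type":"number"}},"dr":{"type":"array","items":{"type":"number"}}}}},"grip":{"type":"number"},"grip_force":{"type":"number"}},"required":["motion"]}

```bash
mkdir -p pics
cat > h.py <<'E'
import numpy as np, cv2
from scipy.spatial.transform import Rotation as R
from station import monitor, cams, workorder, manip
def tool():
    s=monitor.sense(); T=np.eye(4); T[:3,3]=s['eef_pos']; T[:3,:3]=R.from_euler('xyz',s['orientation'],degrees=True).as_matrix(); return T
def grab(name):
    T=tool(); im=cams.get_image(name)
    if name=='wrist': C=T@im['T_tool_cam']
    else:
        C=np.eye(4); C[:3,3]=im['xyz']; r=np.array(im['rotation']); C[:3,:3]=r if r.shape==(3,3) else R.from_euler('xyz',r,degrees=True).as_matrix()
    return im['pixels'],im['range_z'],np.array(im['mtx']),C
def cloud(d,K,C):
    v,u=np.indices(d.shape); P=np.stack([(u-K[0,2])/K[0,0]*d,(v-K[1,2])/K[1,1]*d,d],-1)
    W=P@C[:3,:3].T+C[:3,3]; W[d==0]=np.nan; return W
def ray(u,v,K,C,z):
    d=C[:3,:3]@np.array([(u-K[0,2])/K[0,0],(v-K[1,2])/K[1,1],1]); return C[:3,3]+d*(z-C[2,3])/d[2]
def save(n,p): cv2.imwrite('pics/'+n,cv2.cvtColor(p,cv2.COLOR_RGB2BGR))
E
python3 - <<'E'
from h import *
s=monitor.sense(); print(s); print(manip.grasp_offset)
for n in ['top','side']:
    im=cams.get_image(n); print(n,im['xyz'],im['rotation'],im['mtx'])
    save(n+'0.png',im['pixels']); np.savez(n+'0.npz',p=im['pixels'],d=im['range_z'],K=im['mtx'],x=im['xyz'],r=im['rotation'])
print(cams.get_image('wrist')['T_tool_cam'])
E
```

```text
{'t': 0.0, 'qpos': array([-7.33678273e+01,  3.02776119e+01,  8.21562342e+01, -2.07366235e-04,
        6.76887766e+01, -1.02260390e+01]), 'joint_velocities': array([ 0.0395967 ,  0.01931951, -0.00539754,  0.00092093, -0.12117687,
        0.0079979 ]), 'joint_torque': array([-1.13148275e-05, -4.40040350e+01, -1.76594067e+01,  6.32911082e-02,
        5.81861415e-02, -1.63769496e-04]), 'eef_pos': array([ 0.28219081, -0.55685118,  0.221587  ]), 'orientation': array([-1.79879291e+02, -2.15807979e-02,  2.68582680e+01]), 'wrist_force': array([-0.81688228,  0.34153536,  0.17770473]), 'ft_torque': array([ 0.00426988,  0.01886318, -0.05926097]), 'gripper_force': 0.0, 'grip_width': 0.0873468782523338}
0.0187
top [ 0.46478298 -0.02030954  0.95586782] [-172.49623675    0.2080989   -89.42507514] [[447.20433061   0.         315.31807007]
 [  0.         447.20433061 238.52952152]
 [  0.           0.           1.        ]]
side [ 0.51204825 -0.86297573  0.87039498] [-132.31522715   -0.84766862   -3.42298695] [[477.98536944   0.         317.87306461]
 [  0.         477.98536944 239.19808252]
 [  0.           0.           1.        ]]
[[ 1.23631242e-03 -9.69816140e-01 -2.43834219e-01  6.71941618e-02]
 [ 9.99999125e-01  1.08404805e-03  7.58646790e-04  6.40031899e-04]
 [-4.71419892e-04 -2.43834944e-01  9.69816631e-01 -1.62500212e-01]
 [ 0.00000000e+00  0.00000000e+00  0.00000000e+00  1.00000000e+00]]
```

View pics/top0.png

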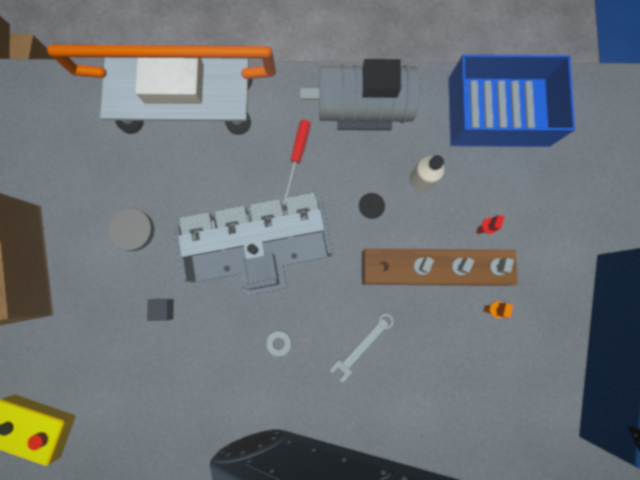

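View pics/side0.png

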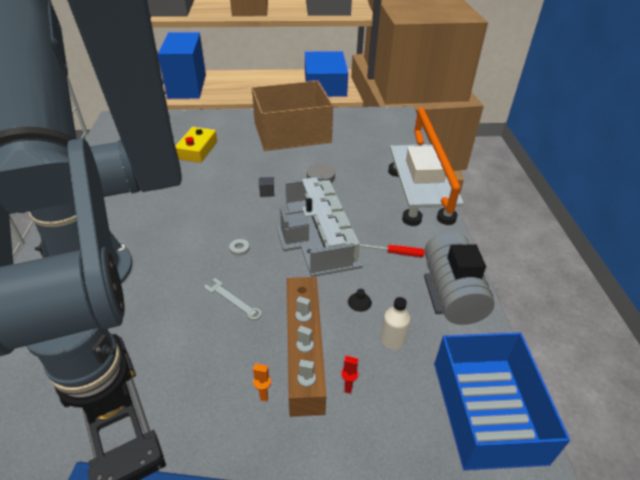

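Top view: rack holds pins at (424,266), (463,266), (502,266), with an empty hole at (385,266). The fixture has bores (196–303, 214–235) and its knob at (252,249). The block is at (160,309). The red (492,225) and orange (501,310) pins standing outside the rack are look-alikes.

Run:
```python
from h import *
for n in ['top']:
    f=np.load(n+'0.npz'); C=np.eye(4); C[:3,3]=f['x']; C[:3,:3]=R.from_euler('xyz',f['r'],degrees=True).as_matrix()
    W=cloud(f['d'],f['K'],C); p=f['p'].astype(int)
    for (u,v) in [(385,266),(502,269),(463,268),(424,268),(375,255),(252,249),(160,309),(320,350),(280,345),(196,235),(303,214),(500,280),(130,230)]: print(u,v,W[v,u].round(4), p[v,u])
    def blob(m,name):
        q=W[m]; r=cv2.minAreaRect(np.float32(q[:,:2])*1000); print(name,len(q),np.median(q,0).round(4),r)
    X,Y,Z=W[...,0],W[...,1],W[...,2]
    vv,uu=np.indices(X.shape)
    blob((Z>.06)&(Z<.08)&(uu>355)&(uu<525)&(vv>240)&(vv<292),'rack')
    for u in(424,463,502): blob((Z>.115)&(Z<.16)&(abs(uu-u)<16)&(abs(vv-266)<16),'pin')
    blob((Z>.035)&(Z<.06)&(abs(uu-160)<20)&(abs(vv-309)<20),'block')
    fx=(uu>170)&(uu<335)&(vv>185)&(vv<300)
    blob(fx&(Z>.08)&(Z<.096),'plate'); blob(fx&(Z>.07)&(Z<.08),'ear'); blob(fx&(Z>.099)&(Z<.12),'knob'); blob(fx&(Z>.03),'all')
```

```text
385 266 [ 0.5311 -0.1614  0.0244] [77 62 52]
502 269 [ 0.5213 -0.3681  0.1124] [84 87 83]
463 268 [ 0.5218 -0.2915  0.1226] [138 147 147]
424 268 [ 0.521  -0.2186  0.1243] [151 164 166]
375 255 [ 0.5495 -0.1348  0.0706] [122  92  66]
252 249 [0.5533 0.1019 0.1251] [65 69 72]
160 309 [0.4386 0.2947 0.048 ] [78 82 90]
320 350 [ 0.3564 -0.0277  0.0027] [122 130 136]
280 345 [ 0.3654  0.0561 -0.0004] [122 130 136]
196 235 [0.5909 0.2323 0.0362] [83 88 91]
303 214 [0.6383 0.0107 0.0309] [84 87 90]
500 280 [ 0.5024 -0.3798  0.0722] [130  93  59]
130 230 [0.6013 0.3739 0.0279] [132 135 135]
rack 4769 [ 0.5272 -0.2611  0.0711] ((528.8304443359375, -264.390625), (70.29149627685547, 301.0581359863281), 0.1443164199590683)
pin 113 [ 0.5285 -0.2261  0.1224] ((528.9650268554688, -226.5527801513672), (14.33006477355957, 26.452964782714844), 65.1263427734375)
pin 116 [ 0.5284 -0.3006  0.1224] ((528.5317993164062, -301.4011535644531), (14.729992866516113, 25.228097915649414), 64.65615844726562)
pin 124 [ 0.5283 -0.375   0.1223] ((528.9483032226562, -376.1572265625), (14.907571792602539, 25.9417724609375), 74.65074157714844)
block 468 [0.4366 0.3    0.0463] ((437.29327392578125, 302.00433349609375), (42.266021728515625, 42.77598190307617), 0.5772170424461365)
plate 3753 [0.5844 0.1048 0.0894] ((563.9595947265625, 105.51814270019531), (160.6340789794922, 300.5120849609375), 11.34025764465332)
ear 2352 [0.6261 0.1212 0.0761] ((567.4498291015625, 102.7657470703125), (166.15707397460938, 288.3560791015625), 11.379827499389648)
knob 17 [0.5501 0.097  0.1107] ((552.0015258789062, 98.46019744873047), (5.3323259353637695, 16.19525146484375), 55.11149215698242)
all 7303 [0.593  0.1064 0.0836] ((566.7181396484375, 106.06639099121094), (166.28915405273438, 300.57720947265625), 11.379827499389648)
```

```bash
cat >> h.py <<'E'
def plan(xyz,yaw):
    """turn about tool z (rad) first, then travel cm in the turned frame"""
    T=tool(); F=R.from_euler('xyz',[180,0,yaw],degrees=True).as_matrix()
    rv=R.from_matrix(T[:3,:3].T@F).as_rotvec(); t=F.T@(np.array(xyz)-T[:3,3])*100
    print('turn',rv.round(4),'travel cm',t.round(2),'rows>=',np.ceil(np.linalg.norm(t)/5)); return rv,t
E
python3 -c "
from h import *
plan([.551,.098,.25],11.4)"
```

```text
turn [-1.700e-03 -1.000e-04  2.699e-01] travel cm [ 39.29 -58.9   -2.82] rows>= 15.0
```

>>> apply_moves(motion=[{"travel": [0, 0, -1.4], "dr": [0, 0, 0.135]}, {"travel": [0, 0, -1.4], "dr": [0, 0, 0.135]}, {"travel": [2.46, -3.68, 0], "dr": [0, 0, 0]}, {"travel": [2.46, -3.68, 0], "dr": [0, 0, 0]}, {"travel": [2.46, -3.68, 0], "dr": [0, 0, 0]}, {"travel": [2.46, -3.68, 0], "dr": [0, 0, 0]}, {"travel": [2.46, -3.68, 0], "dr": [0, 0, 0]}, {"travel": [2.46, -3.68, 0], "dr": [0, 0, 0]}])

```text
t: 0.95
eef_pos: [0.3837, -0.3101, 0.2504]
orientation: [-180.0, -0.0, 11.4]
wrist_force: [1.1, 0.1, -0.4]
grip_width: 0.087
gripper_force: 0.0
```

>>> apply_moves(motion=[{"travel": [2.46, -3.68, 0], "dr": [0, 0, 0]}, {"travel": [2.46, -3.68, 0], "dr": [0, 0, 0]}, {"travel": [2.46, -3.68, 0], "dr": [0, 0, 0]}, {"travel": [2.46, -3.68, 0], "dr": [0, 0, 0]}, {"travel": [2.46, -3.68, 0], "dr": [0, 0, 0]}, {"travel": [2.46, -3.68, 0], "dr": [0, 0, 0]}, {"travel": [2.46, -3.68, 0], "dr": [0, 0, 0]}, {"travel": [2.46, -3.68, 0], "dr": [0, 0, 0]}])

```text
t: 1.75
eef_pos: [0.5185, 0.0174, 0.2505]
orientation: [180.0, 0.0, 11.4]
wrist_force: [0.2, -0.1, -1.2]
grip_width: 0.0869
gripper_force: 0.0
```

>>> apply_moves(motion=[{"travel": [1.23, -1.84, 0], "dr": [0, 0, 0]}, {"travel": [1.23, -1.84, 0], "dr": [0, 0, 0]}, {"travel": [0, 0, 0], "dr": [0, 0, 0]}, {"travel": [0, 0, 0], "dr": [0, 0, 0]}])

```text
t: 2.15
eef_pos: [0.5347, 0.0565, 0.2502]
orientation: [180.0, 0.1, 11.5]
wrist_force: [-0.4, -0.8, 0.8]
grip_width: 0.0871
gripper_force: 0.0
```

Run:
```python
from h import *
p,d,K,C=grab('wrist'); save('w1.png',p); np.savez('w1.npz',p=p,d=d,K=K,C=C)
s=monitor.sense(); print(s['t'],s['eef_pos'],s['orientation'],C[:3,3],K[0])
```

```text
2.2 [0.53457715 0.05595516 0.25025307] [1.79984711e+02 6.61914281e-02 1.13965586e+01] [0.60091812 0.0695925  0.4126461 ] [341.61771043   0.         322.59866508]
```

View pics/w1.png

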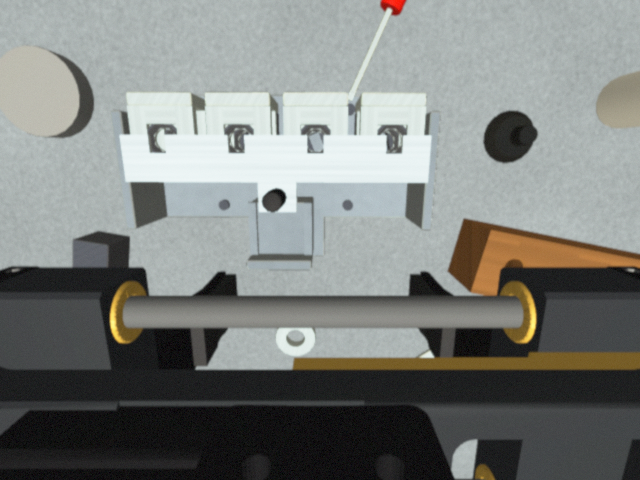

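The wrist view shows the keeper shut over the bores (162, 238, 315, 393 at row 138). The black knob is at (274,200), and the pocket is behind it at (285,232).

Run:
```python
from h import *
f=np.load('w1.npz'); p,d,K,C=[f[k] for k in 'pdKC']; W=cloud(d,K,C)
vv,uu=np.indices(d.shape); X,Y,Z=W[...,0],W[...,1],W[...,2]
def blob(m,name):
    q=W[m]; r=cv2.minAreaRect(np.float32(q[:,:2])*1000); print(name,len(q),np.median(q,0).round(4),np.round(r[0],1),np.round(r[1],1),round(r[2],2))
fx=(uu>90)&(uu<450)&(vv>85)&(vv<268)
blob(fx&(Z>.12)&(Z<.13)&(abs(uu-274)<25)&(vv<225)&(vv>175),'knobtop')
blob(fx&(Z>.087)&(Z<.092),'plate')
blob(fx&(Z>.073)&(Z<.08)&(vv<150),'ears')
# bores approx row
for (u,v) in [(274,198),(285,232),(225,160),(225,110),(160,110)]: print(u,v,W[v,u].round(4))
plan([.551,.098,.095],11.4)
```

```text
knobtop 358 [0.5566 0.1038 0.1252] [556.2 104.1] [17.1 17.2] 54.91
plate 14170 [0.5875 0.1085 0.0895] [549.9 103.2] [124.5 282.9] 11.27
ears 10590 [0.6308 0.1249 0.0764] [624.2 118.5] [ 50.7 281.9] 11.54
274 198 [0.5599 0.1026 0.1254]
285 232 [0.5192 0.0924 0.0668]
225 160 [0.5801 0.157  0.0881]
225 110 [0.624  0.1662 0.076 ]
160 110 [0.6119 0.2242 0.078 ]
turn [ 0.0003  0.0012 -0.0001] travel cm [ 2.44 -3.8  15.53] rows>= 4.0
```

>>> apply_moves(motion=[{"travel": [1.5, -2.15, 1.5], "dr": [0, 0, 0]}, {"travel": [1.55, -2.15, 2.5], "dr": [0, 0, 0]}, {"travel": [0, 0, 4], "dr": [0, 0, 0]}, {"travel": [0, 0, 4], "dr": [0, 0, 0]}, {"travel": [0, 0, 3.4], "dr": [0, 0, 0]}, {"travel": [0, 0, 0], "dr": [0, 0, 0]}])

```text
t: 2.8
eef_pos: [0.5524, 0.1032, 0.0923]
orientation: [-179.9, 0.6, 11.3]
wrist_force: [-1.1, -1.6, 0.1]
grip_width: 0.0871
gripper_force: 0.0
```

>>> apply_moves(motion=[{"travel": [0, 0, 0], "dr": [0, 0, 0]}, {"travel": [0, 0, 0], "dr": [0, 0, 0]}, {"travel": [0, 0, 0], "dr": [0, 0, 0]}, {"travel": [0, 0, 0], "dr": [0, 0, 0]}, {"travel": [0, 0, 0], "dr": [0, 0, 0]}, {"travel": [0, 0, 0], "dr": [0, 0, 0]}], grip=1, grip_force=20)

```text
t: 3.4
eef_pos: [0.5568, 0.1047, 0.0972]
orientation: [180.0, -0.1, 11.4]
wrist_force: [-0.1, 0.3, 0.4]
grip_width: 0.0465
gripper_force: 0.0
```

>>> apply_moves(motion=[{"travel": [-0.9, 0, 0], "dr": [0, 0, 0]}, {"travel": [-0.9, 0, 0], "dr": [0, 0, 0]}, {"travel": [-0.9, 0, 0], "dr": [0, 0, 0]}, {"travel": [-0.5, 0, 0], "dr": [0, 0, 0]}, {"travel": [-0.2, 0, 0], "dr": [0, 0, 0]}, {"travel": [-0.1, 0, 0], "dr": [0, 0, 0]}, {"travel": [0, 0, 0], "dr": [0, 0, 0]}, {"travel": [0, 0, 0], "dr": [0, 0, 0]}])

```text
t: 4.2
eef_pos: [0.5226, 0.0977, 0.0966]
orientation: [180.0, -0.0, 11.4]
wrist_force: [-0.5, 0.5, 0.1]
grip_width: 0.0006
gripper_force: 0.0
```

Fingers close slower than I assumed, so they missed the knob. I'll redo this with more time to close.

>>> apply_moves(motion=[{"travel": [0, 0, -4], "dr": [0, 0, 0]}, {"travel": [1.7, 0, 0], "dr": [0, 0, 0]}, {"travel": [1.75, 0, 0], "dr": [0, 0, 0]}, {"travel": [0, 0, 0], "dr": [0, 0, 0]}, {"travel": [0, 0, 0], "dr": [0, 0, 0]}, {"travel": [0, 0, 0], "dr": [0, 0, 0]}, {"travel": [0, 0, 0], "dr": [0, 0, 0]}], grip=0.4)

```text
t: 4.9
eef_pos: [0.5548, 0.1045, 0.1361]
orientation: [-180.0, 0.1, 11.4]
wrist_force: [0.1, 0.4, 0.1]
grip_width: 0.0476
gripper_force: 0.0
```

Run:
```python
from h import *
p,d,K,C=grab('wrist'); W=cloud(d,K,C); Z=W[...,2]; vv,uu=np.indices(d.shape)
m=(Z>.118)&(Z<.13)&(W[...,0]>.5)&(W[...,0]<.58)&(abs(W[...,1]-.1)<.03)&(vv<330)&(p.max(-1)<90)
print(m.sum(), np.median(W[m],0), W[m].min(0),W[m].max(0)); print(monitor.sense()['grip_width'],tool()[:3,3])
```

```text
807 [0.55815771 0.10470094 0.12515545] [0.5484636  0.09597388 0.11812086] [0.56524326 0.1129528  0.1270209 ]
0.04928327816581942 [0.55506494 0.10447312 0.13625825]
```

>>> apply_moves(motion=[{"travel": [0.15, 0, 2], "dr": [0, 0, 0]}, {"travel": [0, 0, 2], "dr": [0, 0, 0]}, {"travel": [0, 0, 0], "dr": [0, 0, 0]}, {"travel": [0, 0, 0], "dr": [0, 0, 0]}])

```text
t: 5.35
eef_pos: [0.557, 0.1048, 0.0964]
orientation: [-180.0, 0.1, 11.4]
wrist_force: [0.3, -0.3, -0.1]
grip_width: 0.0523
gripper_force: 0.0
```

>>> apply_moves(motion=[{"travel": [0, 0, 0], "dr": [0, 0, 0]}, {"travel": [0, 0, 0], "dr": [0, 0, 0]}, {"travel": [0, 0, 0], "dr": [0, 0, 0]}, {"travel": [0, 0, 0], "dr": [0, 0, 0]}, {"travel": [0, 0, 0], "dr": [0, 0, 0]}, {"travel": [0, 0, 0], "dr": [0, 0, 0]}, {"travel": [0, 0, 0], "dr": [0, 0, 0]}], grip=1, grip_force=20)

```text
t: 6.05
eef_pos: [0.5575, 0.1051, 0.0968]
orientation: [-180.0, -0.0, 11.4]
wrist_force: [-0.5, 0.9, 2.1]
grip_width: 0.0177
gripper_force: 20.0
```

>>> apply_moves(motion=[{"travel": [-0.9, 0, 0], "dr": [0, 0, 0]}, {"travel": [-0.9, 0, 0], "dr": [0, 0, 0]}, {"travel": [-0.9, 0, 0], "dr": [0, 0, 0]}, {"travel": [-0.5, 0, 0], "dr": [0, 0, 0]}, {"travel": [-0.2, 0, 0], "dr": [0, 0, 0]}, {"travel": [-0.15, 0, 0], "dr": [0, 0, 0]}, {"travel": [0, 0, 0], "dr": [0, 0, 0]}, {"travel": [0, 0, 0], "dr": [0, 0, 0]}])

```text
t: 6.85
eef_pos: [0.5276, 0.099, 0.0969]
orientation: [-180.0, -0.7, 11.3]
wrist_force: [10.3, 9.1, -7.5]
grip_width: 0.0174
gripper_force: 20.0
```

>>> apply_moves(motion=[{"travel": [-0.3, 0, 0], "dr": [0, 0, 0]}, {"travel": [0, 0, 0], "dr": [0, 0, 0]}, {"travel": [0, 0, 0], "dr": [0, 0, 0]}])

```text
t: 7.15
eef_pos: [0.5273, 0.0989, 0.097]
orientation: [-180.0, -1.0, 11.2]
wrist_force: [14.8, 10.0, -12.1]
grip_width: 0.0177
gripper_force: 20.0
```

Run:
```python
from h import *
p,d,K,C=grab('wrist'); save('w2.png',p); s=monitor.sense(); print(s['eef_pos'],s['wrist_force'],s['ft_torque'])
```

```text
[0.52730613 0.09892073 0.09701752] [ 13.30235043  11.07058642 -11.21918023] [ 1.85891478 -2.39545756 -0.07749543]
```

View pics/w2.png

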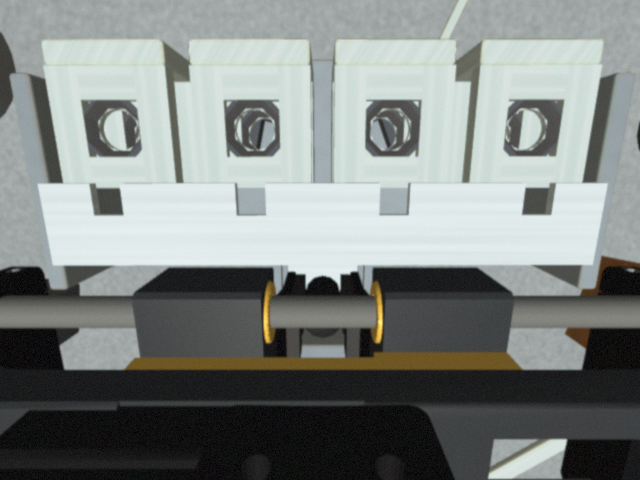

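Run:
```python
from h import *
f=np.load('w1.npz'); p,d,K,C=[f[k] for k in 'pdKC']; W=cloud(d,K,C)
a=np.radians(11.3); e=np.array([np.cos(a),np.sin(a)])
for u in (265,290):
  for v in range(196,270,2):
    print(u,v,(W[v,u,:2]@e*1000).round(1),(W[v,u,2]*1000).round(0),end=' | ')
  print()
print(np.array([.5568,.1045])@e, np.array([.5273,.0989])@e)
```

```text
265 196 571.0 127.0 | 265 198 569.3 126.0 | 265 200 567.5 125.0 | 265 202 565.8 126.0 | 265 204 563.9 124.0 | 265 206 562.5 126.0 | 265 208 560.7 125.0 | 265 210 553.6 90.0 | 265 212 548.1 67.0 | 265 214 546.0 67.0 | 265 216 544.0 67.0 | 265 218 541.8 67.0 | 265 220 539.6 66.0 | 265 222 537.7 67.0 | 265 224 535.6 67.0 | 265 226 533.6 67.0 | 265 228 531.1 65.0 | 265 230 529.3 67.0 | 265 232 527.1 67.0 | 265 234 525.0 67.0 | 265 236 522.8 66.0 | 265 238 520.8 67.0 | 265 240 518.6 67.0 | 265 242 516.2 66.0 | 265 244 514.3 67.0 | 265 246 511.9 66.0 | 265 248 510.3 68.0 | 265 250 507.4 65.0 | 265 252 505.6 67.0 | 265 254 504.4 70.0 | 265 256 504.2 77.0 | 265 258 504.3 84.0 | 265 260 504.3 91.0 | 265 262 503.0 94.0 | 265 264 500.6 92.0 | 265 266 498.4 92.0 | 265 268 496.4 92.0 | 
290 196 567.0 90.0 | 290 198 565.2 90.0 | 290 200 563.1 89.0 | 290 202 561.3 90.0 | 290 204 559.1 88.0 | 290 206 557.6 90.0 | 290 208 555.6 89.0 | 290 210 553.5 89.0 | 290 212 551.6 89.0 | 290 214 546.0 66.0 | 290 216 543.9 66.0 | 290 218 541.8 66.0 | 290 220 540.0 68.0 | 290 222 537.8 67.0 | 290 224 535.6 66.0 | 290 226 533.4 66.0 | 290 228 531.8 68.0 | 290 230 529.3 67.0 | 290 232 526.9 65.0 | 290 234 525.0 66.0 | 290 236 523.0 67.0 | 290 238 520.9 67.0 | 290 240 518.4 65.0 | 290 242 516.3 66.0 | 290 244 514.4 67.0 | 290 246 512.0 66.0 | 290 248 510.2 67.0 | 290 250 507.8 66.0 | 290 252 506.0 68.0 | 290 254 504.2 69.0 | 290 256 504.3 77.0 | 290 258 504.0 83.0 | 290 260 504.0 90.0 | 290 262 502.5 92.0 | 290 264 500.5 92.0 | 290 266 498.6 92.0 | 290 268 497.0 94.0 | 
0.5664826139520972 0.536457183117214
```

>>> apply_moves(motion=[{"travel": [0.4, 0, 0], "dr": [0, 0, 0]}, {"travel": [0, 0, 0], "dr": [0, 0, 0]}, {"travel": [0, 0, 0], "dr": [0, 0, 0]}])

```text
t: 7.5
eef_pos: [0.5273, 0.099, 0.0969]
orientation: [-180.0, -0.5, 11.3]
wrist_force: [7.8, 7.0, -4.9]
grip_width: 0.0177
gripper_force: 20.0
```

>>> apply_moves(motion=[{"travel": [0, 0, 0], "dr": [0, 0, 0]}, {"travel": [0, 0, 0], "dr": [0, 0, 0]}, {"travel": [0, 0, 0], "dr": [0, 0, 0]}, {"travel": [0, 0, -2], "dr": [0, 0, 0]}, {"travel": [0, 0, -3], "dr": [0, 0, 0]}, {"travel": [0, 0, 0], "dr": [0, 0, 0]}, {"travel": [0, 0, 0], "dr": [0, 0, 0]}, {"travel": [0, 0, 0], "dr": [0, 0, 0]}], grip=0.5)

```text
t: 8.3
eef_pos: [0.5225, 0.0978, 0.1458]
orientation: [-180.0, 0.1, 11.4]
wrist_force: [-0.8, 0.3, -0.0]
grip_width: 0.0432
gripper_force: 0.0
```

Run:
```python
from h import *
p,d,K,C=grab('wrist'); W=cloud(d,K,C); save('w3.png',p); np.savez('w3.npz',p=p,d=d,K=K,C=C)
a=np.radians(11.3); ex=np.array([np.cos(a),np.sin(a)]); ey=np.array([-np.sin(a),np.cos(a)])
# bore mask: inside ear outline, depth below ear
S=W[...,:2]@ex; Q=W[...,:2]@ey; Z=W[...,2]
print(tool()[:3,3])
vv,uu=np.indices(d.shape)
m=((Z<.07)|np.isnan(Z))&(vv<220)
n,l,st,c=cv2.connectedComponentsWithStats(m.astype(np.uint8),connectivity=4)
for i in range(1,n):
    if 150<st[i][4]<6000: 
        w=ray(c[i][0],c[i][1],K,C,.076)[:2]; print(st[i],c[i].round(1),w.round(4),(w@ex).round(4),(w@ey).round(4))
ear=(abs(Z-.076)<.004)&(S>.6)
print('ear',Q[ear].min(),Q[ear].max(),S[ear].min(),S[ear].max(), cv2.minAreaRect(np.float32(W[ear][:,:2])*1000))
kn=(Z>.121)&(Z<.13)&(S<.56)&(S>.51)&(abs(W[...,1]-.1)<.03); print('knob',np.median(S[kn]),np.median(Q[kn]),kn.sum())
```

```text
[0.52242349 0.09784637 0.14553407]
[143 109  33  35 838] [158.9 126. ] [0.5865 0.218 ] 0.6178 0.0988
[252 109  32  35 843] [267.9 126.2] [0.6003 0.149 ] 0.6179 0.0285
[361 109  33  35 835] [376.8 126.4] [0.6142 0.0802] 0.618 -0.0417
[470 110  32  34 818] [485.5 126.7] [0.628  0.0114] 0.618 -0.1119
[143 173  22  21 416] [153.4 183. ] [0.5494 0.2185] 0.5816 0.1066
[255 174  23  21 454] [266.2 183.7] [0.564  0.1443] 0.5813 0.031
[367 174  23  21 463] [378.4 184. ] [0.5787 0.0704] 0.5813 -0.0443
[480 174  22  21 411] [490.9 184. ] [ 0.5937 -0.0036] 0.5815 -0.1198
ear -0.14889822473188302 0.13514620286036455 0.6000004281319986 0.6604734847671143 ((619.35693359375, 116.74539184570312), (60.44541931152344, 284.04449462890625), 11.310294151306152)
knob 0.5364519190297796 -0.006634335263391629 741
```

View pics/w3.png

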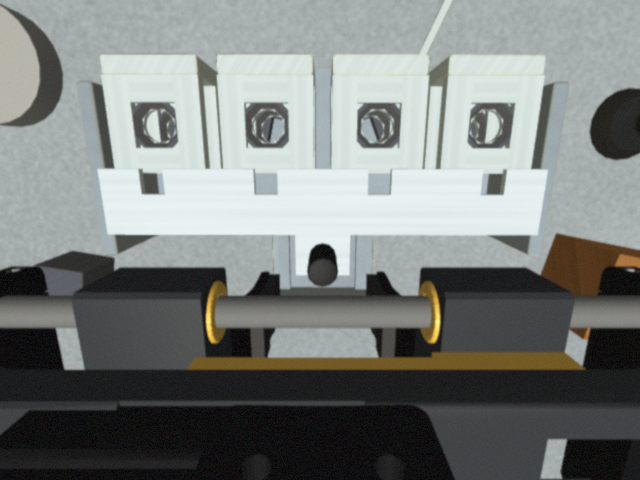

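>>> apply_moves(motion=[{"travel": [1, -1.8, 0], "dr": [0, 0, 0]}, {"travel": [1, -1.8, 0], "dr": [0, 0, 0]}, {"travel": [0, 0, 0], "dr": [0, 0, 0]}, {"travel": [0, 0, 0], "dr": [0, 0, 0]}, {"travel": [0, 0, 0], "dr": [0, 0, 0]}])

```text
t: 8.85
eef_pos: [0.5354, 0.1367, 0.1459]
orientation: [180.0, 0.1, 11.4]
wrist_force: [0.3, -0.2, -0.3]
grip_width: 0.0435
gripper_force: 0.0
```

Run:
```python
from h import *
p,d,K,C=grab('wrist'); np.savez('b1.npz',p=p,d=d,K=K,C=C); print(C[:3,3])
```

```text
[0.60174949 0.14966356 0.30825142]
```

>>> apply_moves(motion=[{"travel": [0, 3.6, 0], "dr": [0, 0, 0]}, {"travel": [0, 3.6, 0], "dr": [0, 0, 0]}, {"travel": [0, 0, 0], "dr": [0, 0, 0]}, {"travel": [0, 0, 0], "dr": [0, 0, 0]}, {"travel": [0, 0, 0], "dr": [0, 0, 0]}])

```text
t: 9.4
eef_pos: [0.5498, 0.0669, 0.1464]
orientation: [-180.0, 0.0, 11.4]
wrist_force: [-0.4, 0.4, 0.5]
grip_width: 0.0437
gripper_force: 0.0
```

Run:
```python
from h import *
p,d,K,C=grab('wrist'); np.savez('b2.npz',p=p,d=d,K=K,C=C); print(C[:3,3])
```

```text
[0.61599159 0.07975114 0.30887472]
```

>>> apply_moves(motion=[{"travel": [0, 3.6, 0], "dr": [0, 0, 0]}, {"travel": [0, 3.6, 0], "dr": [0, 0, 0]}, {"travel": [0, 0, 0], "dr": [0, 0, 0]}, {"travel": [0, 0, 0], "dr": [0, 0, 0]}, {"travel": [0, 0, 0], "dr": [0, 0, 0]}])

```text
t: 9.95
eef_pos: [0.5639, -0.0025, 0.1464]
orientation: [-180.0, 0.1, 11.5]
wrist_force: [-0.4, 0.2, -0.1]
grip_width: 0.0432
gripper_force: 0.0
```

Run:
```python
from h import *
p,d,K,C=grab('wrist'); np.savez('b3.npz',p=p,d=d,K=K,C=C)
a=np.radians(11.3); ex=np.array([np.cos(a),np.sin(a)]); ey=np.array([-np.sin(a),np.cos(a)])
crops=[]; 
for i,q in ((1,.0293),(2,-.0427),(3,-.1147)):
    f=np.load(f'b{i}.npz'); p,d,K,C=[f[k] for k in 'pdKC']
    W=cloud(d,K,C); Z=W[...,2]; vv,uu=np.indices(d.shape)
    w=.618*ex+q*ey
    g=C[:3,:3].T@(np.array([*w,.07])-C[:3,3]); u,v=K[0,0]*g[0]/g[2]+K[0,2],K[1,1]*g[1]/g[2]+K[1,2]
    m=((Z<.07)|np.isnan(Z))&(np.hypot(uu-u,vv-v)<35)
    n,l,st,c=cv2.connectedComponentsWithStats(m.astype(np.uint8),connectivity=4); j=max(range(1,n),key=lambda k:st[k][4])
    r=ray(*c[j],K,C,.07)[:2]; print(i,(u,v),st[j],r.round(4),(r@ex).round(4),(r@ey).round(4))
    u0,v0=int(round(c[j][0])),int(round(c[j][1]))
    crops.append(cv2.resize(p[v0-24:v0+25,u0-24:u0+25],(264,264),interpolation=cv2.INTER_CUBIC))
    D=d[v0-12:v0+13,u0-12:u0+13]; print(np.round((Z[v0-14:v0+15:2,u0-14:u0+15:2])*1000).astype(int))
save('slots.png',np.hstack(crops))
```

```text
1 (np.float64(321.75259906117043), np.float64(158.6110328529943)) [306 142  32  33 795] [0.6007 0.1501] 0.6184 0.0294
[[74 73 72 70 34 35 34 34 35 35 34 70 72 73 74]
 [73 72 36 34 28 12 12 12 11 17 28 36 70 73 73]
 [72 36 34 28 27 11 13 13 12 12 11 12 35 70 72]
 [71 35 28 27 16 12 14 13 13 11 12 12 27 34 70]
 [34 26 27 28 13 13 11 12 14 14 12 13 27 35 71]
 [34 26 29 27 12 12 12 13 12 11 13 14 28 28 36]
 [34 27 27 28 13 12 11 11 13 13 13 27 28 28 35]
 [34 28 27 26 13 13 13 12 13 12 12 26 28 28 36]
 [36 28 28 12 14 12 13 12 10 12 12 28 28 29 36]
 [35 27 27 12 13 13 13 12 14 12 13 28 28 28 36]
 [35 27 27 11 12 13 12 12 12 12 25 28 26 34 71]
 [71 35 27 13 13 11 13 11 13 11 28 29 28 37 69]
 [71 67 34 13 12 12 12 13 11 13 28 27 35 71 72]
 [74 72 67 35 27 23 14 13 13 12 33 35 71 72 74]
 [75 72 73 72 36 36 36 35 35 33 36 69 72 74 75]]
2 (np.float64(322.9371635281234), np.float64(159.44081224524808)) [308 143  31  33 787] [0.6147 0.0794] 0.6184 -0.0426
[[                  75                   73                   72
                    71                   36                   34
            
[... 9119 characters left out ...]
       73                   71                   36
                    35                   27                   12
                    13                   12                   18
                    27                   34                   35
                    70                   71                   74]
 [                  75                   72                   72
                    70                   34                   35
                    35                   34                   36
                    34                   37                   71
                    71                   73                   75]]<stdin>:15: RuntimeWarning: invalid value encountered in cast
```

View pics/slots.png

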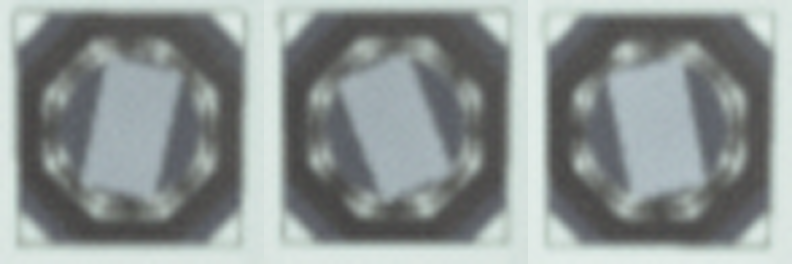

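Slots are clearly visible through all three bores, tilted slightly right in bracket 1 and left in brackets 2 and 3. I'll measure their angles.

Run:
```python
from h import *
for i in (1,2,3):
    f=np.load(f'b{i}.npz'); p,d,K,C=[f[k] for k in 'pdKC']; W=cloud(d,K,C); Z=W[...,2]; vv,uu=np.indices(d.shape)
    m=((Z<.02)&(np.hypot(uu-322,vv-159)<18)).astype(np.uint8)
    q=W[(m>0)]; r=cv2.minAreaRect(np.float32(q[:,:2])*1000)
    X=q[:,:2]-q[:,:2].mean(0); ev,V=np.linalg.eigh(X.T@X); a=np.degrees(np.arctan2(V[1,1],V[0,1]))
    print(i,len(q),r, 'pca long axis',a, 'mean',q[:,:2].mean(0))
plan([.5288,-.2265,.20],-25)
```

```text
1 363 ((600.5201416015625, 149.99452209472656), (12.038386344909668, 20.025999069213867), 88.72370147705078) pca long axis 179.5497789997026 mean [0.60054487 0.15002073]
2 360 ((614.6383666992188, 79.35387420654297), (20.069293975830078, 12.037019729614258), 33.16465377807617) pca long axis -146.05481737776904 mean [0.61466306 0.07938164]
3 361 ((628.7142333984375, 8.73755168914795), (20.068635940551758, 12.035676002502441), 23.736576080322266) pca long axis -156.200082843691 mean [0.62880952 0.00873516]
turn [-4.000e-04  1.100e-03  6.367e-01] travel cm [ 6.29 21.79 -5.36] rows>= 5.0
```

>>> apply_moves(motion=[{"travel": [0, 0, -1.1], "dr": [0, 0, 0.127]}, {"travel": [0, 0, -1.1], "dr": [0, 0, 0.127]}, {"travel": [0, 0, -1.1], "dr": [0, 0, 0.127]}, {"travel": [0, 0, -1.1], "dr": [0, 0, 0.127]}, {"travel": [0, 0, -1], "dr": [0, 0, 0.128]}, {"travel": [1.26, 4.36, 0], "dr": [0, 0, 0]}, {"travel": [1.26, 4.36, 0], "dr": [0, 0, 0]}, {"travel": [1.26, 4.36, 0], "dr": [0, 0, 0]}])

```text
t: 10.8
eef_pos: [0.5432, -0.1378, 0.2008]
orientation: [-180.0, -0.0, -24.8]
wrist_force: [1.8, 0.7, -0.1]
grip_width: 0.0437
gripper_force: 0.0
```

>>> apply_moves(motion=[{"travel": [1.26, 4.36, 0], "dr": [0, 0, 0]}, {"travel": [1.25, 4.35, 0], "dr": [0, 0, 0]}, {"travel": [0, 0, 0], "dr": [0, 0, 0]}, {"travel": [0, 0, 0], "dr": [0, 0, 0]}, {"travel": [0, 0, 0], "dr": [0, 0, 0]}])

```text
t: 11.3
eef_pos: [0.5292, -0.2259, 0.2003]
orientation: [-180.0, 0.1, -25.0]
wrist_force: [1.1, 0.3, 0.5]
grip_width: 0.0435
gripper_force: 0.0
```

```bash
cat >> h.py <<'E'
def heads():
    p,d,K,C=grab('wrist'); W=cloud(d,K,C); Z=W[...,2]; vv,uu=np.indices(d.shape); sat=p.max(-1).astype(int)-p.min(-1)
    m=((Z>.115)&(Z<.128)&(vv<268)&(sat<40)&(W[...,1]<-.1)).astype(np.uint8)
    n,l,st,c=cv2.connectedComponentsWithStats(m)
    for i in range(1,n):
        if st[i][4]>150:
            q=W[l==i]; r=cv2.minAreaRect(np.float32(q[:,:2])*1000); print(st[i],np.round(r[0],1),np.round(r[1],1),round(r[2],1),'z',np.median(q[:,2]).round(4))
    return p
E
python3 - <<'E'
from h import *
p=heads(); save('r1.png',p); plan([.5288,-.2265,.0895],-25)
E
```

```text
[505 143  26  39 919] [ 530.2 -375.3] [14.7 25.6] 74.3 z 0.1221
[406 190  24  37 759] [ 530.  -300.5] [14.1 25.7] 62.7 z 0.1221
[313 233  20  35 649] [ 530. -226.] [13.9 25. ] 65.5 z 0.1222
turn [-0.0006  0.0012  0.0014] travel cm [-0.02  0.09 11.09] rows>= 3.0
```

View pics/r1.png

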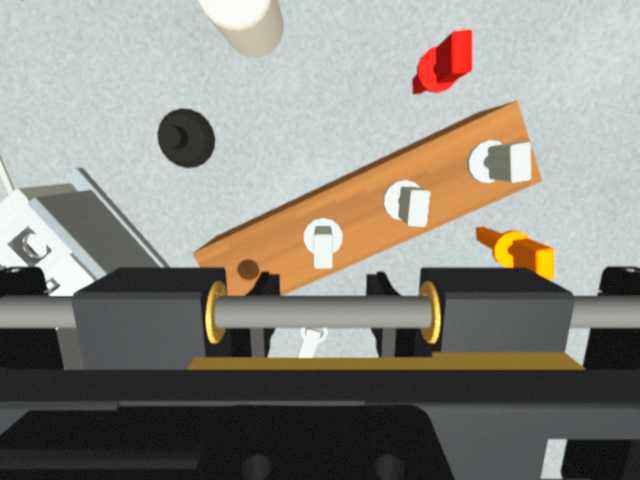

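The grey pin at (322,243) is the target, in the rack under the gripper. The red (445,60) and orange (525,250) ones are the look-alikes. I'll descend and grip.

>>> apply_moves(motion=[{"travel": [0, 0, 4], "dr": [0, 0, 0]}, {"travel": [0, 0, 4], "dr": [0, 0, 0]}, {"travel": [0, 0, 2], "dr": [0, 0, 0]}, {"travel": [0, 0, 1.1], "dr": [0, 0, 0]}, {"travel": [0, 0, 0], "dr": [0, 0, 0]}, {"travel": [0, 0, 0], "dr": [0, 0, 0]}])

```text
t: 11.95
eef_pos: [0.5302, -0.2276, 0.0904]
orientation: [180.0, -0.1, -25.0]
wrist_force: [-0.7, 0.8, 0.1]
grip_width: 0.0433
gripper_force: 0.0
```

>>> apply_moves(motion=[{"travel": [0, 0, 0], "dr": [0, 0, 0]}, {"travel": [0, 0, 0], "dr": [0, 0, 0]}, {"travel": [0, 0, 0], "dr": [0, 0, 0]}, {"travel": [0, 0, 0], "dr": [0, 0, 0]}, {"travel": [0, 0, 0], "dr": [0, 0, 0]}, {"travel": [0, 0, 0], "dr": [0, 0, 0]}, {"travel": [0, 0, 0], "dr": [0, 0, 0]}], grip=1, grip_force=40)

```text
t: 12.65
eef_pos: [0.5297, -0.2277, 0.0899]
orientation: [-180.0, -0.0, -25.1]
wrist_force: [0.8, 2.9, 4.2]
grip_width: 0.0133
gripper_force: 40.0
```

>>> apply_moves(motion=[{"travel": [0, 0, -2], "dr": [0, 0, 0]}, {"travel": [0, 0, -3], "dr": [0, 0, 0]}, {"travel": [0, 0, -4], "dr": [0, 0, 0]}, {"travel": [0, 0, -3], "dr": [0, 0, 0]}, {"travel": [0, 0, 0], "dr": [0, 0, 0]}, {"travel": [0, 0, 0], "dr": [0, 0, 0]}])

```text
t: 13.25
eef_pos: [0.5286, -0.2278, 0.2089]
orientation: [180.0, 0.1, -25.1]
wrist_force: [-0.7, -0.1, -2.8]
grip_width: 0.0136
gripper_force: 40.0
```

Run:
```python
from h import *
plan([.6289,.0088,.201],23.8)
p,d,K,C=grab('wrist'); W=cloud(d,K,C); T=tool(); G=(W-T[:3,3])@T[:3,:3]; vv,uu=np.indices(d.shape)
# pin points in tool frame: below TCP
m=(np.hypot(G[...,0],G[...,1])<.03)&(G[...,2]>.005)&(G[...,2]<.09)
for a,b in((.005,.013),(.013,.02),(.02,.04),(.04,.06),(.06,.08)):
    q=G[m&(G[...,2]>=a)&(G[...,2]<b)]; 
    if len(q): print(a,len(q),q.min(0).round(4),q.max(0).round(4),np.median(q,0).round(4))
```

```text
turn [-1.000e-04  1.100e-03 -8.526e-01] travel cm [ 18.72 -17.6    0.79] rows>= 6.0
0.005 515 [ 0.0071 -0.0139  0.0109] [0.0169 0.0136 0.013 ] [ 0.0113 -0.0004  0.0123]
0.013 195 [ 0.007  -0.0148  0.013 ] [0.0169 0.0145 0.0182] [0.0133 0.0002 0.0138]
0.04 116 [ 0.0034 -0.0078  0.0447] [0.0091 0.0077 0.0599] [ 0.008  -0.0004  0.0541]
0.06 81 [ 0.0027 -0.0087  0.0601] [0.009  0.0071 0.0797] [ 0.0075 -0.0004  0.0703]
```

>>> apply_moves(motion=[{"travel": [0, 0, 0], "dr": [0, 0, -0.142]}, {"travel": [0, 0, 0], "dr": [0, 0, -0.142]}, {"travel": [0, 0, 0], "dr": [0, 0, -0.142]}, {"travel": [0, 0, 0], "dr": [0, 0, -0.142]}, {"travel": [0, 0, 0], "dr": [0, 0, -0.142]}, {"travel": [0, 0, 0], "dr": [0, 0, -0.143]}, {"travel": [3.12, -2.93, 0], "dr": [0, 0, 0]}, {"travel": [3.12, -2.93, 0], "dr": [0, 0, 0]}])

```text
t: 14.1
eef_pos: [0.5613, -0.1489, 0.2065]
orientation: [-179.8, 0.2, 23.6]
wrist_force: [0.5, -0.5, -2.6]
grip_width: 0.0138
gripper_force: 40.0
```

>>> apply_moves(motion=[{"travel": [3.12, -2.93, 0], "dr": [0, 0, 0]}, {"travel": [3.12, -2.93, 0], "dr": [0, 0, 0]}, {"travel": [3.12, -2.93, 0], "dr": [0, 0, 0]}, {"travel": [3.12, -2.95, 0], "dr": [0, 0, 0]}, {"travel": [0, 0, 0], "dr": [0, 0, 0]}, {"travel": [0, 0, 0], "dr": [0, 0, 0]}, {"travel": [0, 0, 0], "dr": [0, 0, 0]}])

```text
t: 14.8
eef_pos: [0.6281, 0.008, 0.2075]
orientation: [-179.9, 0.2, 23.8]
wrist_force: [-0.3, 0.3, -2.3]
grip_width: 0.0137
gripper_force: 40.0
```

Run:
```python
from h import *
s=monitor.sense();print(s['eef_pos'],s['orientation'],s['wrist_force'])
plan([.6289,.0088,.094],23.8)
```

```text
[0.62810151 0.00804122 0.20748939] [-179.90220143    0.22305485   23.79883171] [-0.27209571  0.31775133 -2.28836744]
turn [-0.0017  0.0039 -0.    ] travel cm [ 0.1  -0.04 11.35] rows>= 3.0
```

>>> apply_moves(motion=[{"travel": [0.1, -0.04, 2], "dr": [0, 0, 0]}, {"travel": [0, 0, 2], "dr": [0, 0, 0]}, {"travel": [0, 0, 1.5], "dr": [0, 0, 0]}, {"travel": [0, 0, 1.5], "dr": [0, 0, 0]}, {"travel": [0, 0, 1], "dr": [0, 0, 0]}, {"travel": [0, 0, 0.8], "dr": [0, 0, 0]}, {"travel": [0, 0, 0], "dr": [0, 0, 0]}])

```text
t: 15.5
eef_pos: [0.6291, 0.0087, 0.1202]
orientation: [-179.9, 0.2, 23.8]
wrist_force: [-0.1, -0.2, -3.4]
grip_width: 0.0134
gripper_force: 40.0
```

>>> apply_moves(motion=[{"travel": [0, 0, 0.5], "dr": [0, 0, 0]}, {"travel": [0, 0, 0.5], "dr": [0, 0, 0]}, {"travel": [0, 0, 0.4], "dr": [0, 0, 0]}, {"travel": [0, 0, 0], "dr": [0, 0, 0]}, {"travel": [0, 0, 0], "dr": [0, 0, 0]}])

```text
t: 16.0
eef_pos: [0.6303, 0.0096, 0.1075]
orientation: [-180.0, 0.0, 23.8]
wrist_force: [0.2, -0.2, -3.1]
grip_width: 0.0134
gripper_force: 40.0
```

>>> apply_moves(motion=[{"travel": [0, 0, 0.4], "dr": [0, 0, 0]}, {"travel": [0, 0, 0.4], "dr": [0, 0, 0]}, {"travel": [0, 0, 0.3], "dr": [0, 0, 0]}, {"travel": [0, 0, 0.2], "dr": [0, 0, 0]}, {"travel": [0, 0, 0], "dr": [0, 0, 0]}, {"travel": [0, 0, 0], "dr": [0, 0, 0]}])

```text
t: 16.6
eef_pos: [0.6301, 0.0095, 0.0959]
orientation: [180.0, 0.0, 23.8]
wrist_force: [-2.7, 0.5, 5.7]
grip_width: 0.0136
gripper_force: 40.0
```

>>> apply_moves(motion=[{"travel": [0, 0, 0], "dr": [0, 0, 0]}, {"travel": [0, 0, 0], "dr": [0, 0, 0]}, {"travel": [0, 0, 0], "dr": [0, 0, 0]}, {"travel": [0, 0, 0], "dr": [0, 0, 0]}], grip=0.6)

```text
t: 17.0
eef_pos: [0.6304, 0.0094, 0.0944]
orientation: [180.0, -0.0, 23.8]
wrist_force: [-0.9, 0.3, -0.3]
grip_width: 0.0329
gripper_force: 0.0
```

>>> apply_moves(motion=[{"travel": [0, 0, -1], "dr": [0, 0, 0]}, {"travel": [0, 0, -2], "dr": [0, 0, 0]}, {"travel": [0, 0, -4], "dr": [0, 0, 0]}, {"travel": [0, 0, -4], "dr": [0, 0, 0]}, {"travel": [0, 0, 0], "dr": [0, 0, 0]}, {"travel": [0, 0, 0], "dr": [0, 0, 0]}])

```text
t: 17.6
eef_pos: [0.6309, 0.0094, 0.2064]
orientation: [179.9, -0.2, 23.8]
wrist_force: [-1.0, 0.3, -1.1]
grip_width: 0.0347
gripper_force: 0.0
```

```bash
cat >> h.py <<'E'
def homed(sl=None):
    "pin heads over the fixture: centre and top z (home: .128)"
    p,d,K,C=grab('wrist'); W=cloud(d,K,C); Z=W[...,2]; vv,uu=np.indices(d.shape)
    for n,w in ((1,(.6006,.15)),(2,(.6147,.0794)),(3,(.6289,.0088))):
        m=(Z>.105)&(Z<.165)&(np.hypot(W[...,0]-w[0],W[...,1]-w[1])<.022)&(vv<268)
        if m.sum()>50: q=W[m]; print('b',n,m.sum(),np.median(q,0).round(4),'p95 z',np.percentile(q[:,2],95).round(4))
E
python3 - <<'E'
from h import *
homed(); plan([.530,-.3005,.20],-26)
E
```

```text
b 3 671 [0.6331 0.01   0.1281] p95 z 0.1294
turn [0.000e+00 4.000e-04 8.696e-01] travel cm [ 4.62 32.24  0.47] rows>= 7.0
```

>>> apply_moves(motion=[{"travel": [0, 0, 0], "dr": [0, 0, 0.145]}, {"travel": [0, 0, 0], "dr": [0, 0, 0.145]}, {"travel": [0, 0, 0], "dr": [0, 0, 0.145]}, {"travel": [0, 0, 0], "dr": [0, 0, 0.145]}, {"travel": [0, 0, 0], "dr": [0, 0, 0.145]}, {"travel": [0, 0, 0], "dr": [0, 0, 0.145]}, {"travel": [0.66, 4.6, 0.2], "dr": [0, 0, 0]}, {"travel": [0.66, 4.6, 0.2], "dr": [0, 0, 0]}], grip=0.5)

```text
t: 18.45
eef_pos: [0.6004, -0.0783, 0.1984]
orientation: [180.0, 0.2, -25.8]
wrist_force: [0.7, -0.3, -0.0]
grip_width: 0.0434
gripper_force: 0.0
```

>>> apply_moves(motion=[{"travel": [0.66, 4.6, 0], "dr": [0, 0, 0]}, {"travel": [0.66, 4.6, 0], "dr": [0, 0, 0]}, {"travel": [0.66, 4.6, 0], "dr": [0, 0, 0]}, {"travel": [0.66, 4.6, 0], "dr": [0, 0, 0]}, {"travel": [0.66, 4.6, 0], "dr": [0, 0, 0]}, {"travel": [0, 0, 0], "dr": [0, 0, 0]}, {"travel": [0, 0, 0], "dr": [0, 0, 0]}, {"travel": [0, 0, 0], "dr": [0, 0, 0]}])

```text
t: 19.25
eef_pos: [0.5299, -0.2985, 0.1992]
orientation: [-179.9, 0.2, -26.0]
wrist_force: [0.2, 0.2, 0.3]
grip_width: 0.0436
gripper_force: 0.0
```

Run:
```python
from h import *
heads(); plan([.530,-.3005,.0895],-26); print(tool()[:3,3])
```

```text
[100   0  35  42 521] [ 718.3 -250. ] [11.1 25.4] 34.6 z 0.122
[408 186  25  39 770] [ 530.1 -375.6] [14.1 25.7] 74.4 z 0.1222
[317 232  19  36 659] [ 530. -301.] [13.3 25.5] 64.1 z 0.1222
turn [-0.0011  0.0025  0.0011] travel cm [ 0.07  0.22 11.01] rows>= 3.0
[ 0.53031944 -0.29826368  0.19959118]
```

>>> apply_moves(motion=[{"travel": [0.06, 0.23, 4], "dr": [0, 0, 0]}, {"travel": [0, 0, 4], "dr": [0, 0, 0]}, {"travel": [0, 0, 2], "dr": [0, 0, 0]}, {"travel": [0, 0, 1], "dr": [0, 0, 0]}, {"travel": [0, 0, 0], "dr": [0, 0, 0]}, {"travel": [0, 0, 0], "dr": [0, 0, 0]}])

```text
t: 19.9
eef_pos: [0.531, -0.3023, 0.0914]
orientation: [180.0, -0.1, -26.0]
wrist_force: [0.1, 0.5, 0.2]
grip_width: 0.0435
gripper_force: 0.0
```

>>> apply_moves(motion=[{"travel": [0, 0, 0], "dr": [0, 0, 0]}, {"travel": [0, 0, 0], "dr": [0, 0, 0]}, {"travel": [0, 0, 0], "dr": [0, 0, 0]}, {"travel": [0, 0, 0], "dr": [0, 0, 0]}, {"travel": [0, 0, 0], "dr": [0, 0, 0]}, {"travel": [0, 0, 0], "dr": [0, 0, 0]}, {"travel": [0, 0, 0], "dr": [0, 0, 0]}], grip=1, grip_force=40)

```text
t: 20.6
eef_pos: [0.5301, -0.3025, 0.0909]
orientation: [-180.0, -0.0, -26.0]
wrist_force: [0.3, 0.3, 2.9]
grip_width: 0.0135
gripper_force: 40.0
```

>>> apply_moves(motion=[{"travel": [0, 0, -2], "dr": [0, 0, 0]}, {"travel": [0, 0, -3], "dr": [0, 0, 0]}, {"travel": [0, 0, -4], "dr": [0, 0, 0]}, {"travel": [0, 0, -3], "dr": [0, 0, 0]}, {"travel": [0, 0, 0], "dr": [0, 0, 0]}, {"travel": [0, 0, 0], "dr": [0, 0, 0]}])

```text
t: 21.2
eef_pos: [0.5296, -0.3023, 0.2101]
orientation: [180.0, 0.0, -26.0]
wrist_force: [-0.0, 0.4, -2.5]
grip_width: 0.0137
gripper_force: 40.0
```

```bash
cat >> h.py <<'E'
def held():
    p,d,K,C=grab('wrist'); W=cloud(d,K,C); T=tool(); G=(W-T[:3,3])@T[:3,:3]
    m=np.hypot(G[...,0],G[...,1])<.03
    for a,b in((.009,.0145),(.05,.07)):
        q=G[m&(G[...,2]>=a)&(G[...,2]<b)]
        if len(q): print(a,len(q),q.min(0).round(4),q.max(0).round(4),np.median(q,0).round(4))
E
python3 - <<'E'
from h import *
held(); plan([.6147,.0794,.21],33.5)
E
```

```text
0.009 586 [ 0.0067 -0.0145  0.0114] [0.0165 0.0139 0.0145] [ 0.011  -0.0003  0.0134]
0.05 129 [ 0.0032 -0.008   0.0502] [0.0088 0.0079 0.0698] [ 0.0076 -0.0004  0.0581]
turn [-0.0024  0.0026 -1.0389] travel cm [ 28.19 -27.04  -0.11] rows>= 8.0
```

>>> apply_moves(motion=[{"travel": [0, 0, -0.5], "dr": [0, 0, -0.148]}, {"travel": [0, 0, -0.5], "dr": [0, 0, -0.148]}, {"travel": [0, 0, -0.5], "dr": [0, 0, -0.148]}, {"travel": [0, 0, -0.5], "dr": [0, 0, -0.148]}, {"travel": [0, 0, 0], "dr": [0, 0, -0.148]}, {"travel": [0, 0, 0], "dr": [0, 0, -0.149]}, {"travel": [0, 0, 0], "dr": [0, 0, -0.149]}, {"travel": [3.52, -3.38, 0], "dr": [0, 0, 0]}])

```text
t: 22.05
eef_pos: [0.5397, -0.2596, 0.2278]
orientation: [180.0, 0.2, 33.2]
wrist_force: [1.5, 0.6, -2.9]
grip_width: 0.0135
gripper_force: 40.0
```

>>> apply_moves(motion=[{"travel": [3.52, -3.38, 0], "dr": [0, 0, 0]}, {"travel": [3.52, -3.38, 0], "dr": [0, 0, 0]}, {"travel": [3.52, -3.38, 0], "dr": [0, 0, 0]}, {"travel": [3.52, -3.38, 0], "dr": [0, 0, 0]}, {"travel": [3.52, -3.38, 0], "dr": [0, 0, 0]}, {"travel": [3.52, -3.38, 0], "dr": [0, 0, 0]}, {"travel": [3.55, -3.38, 0], "dr": [0, 0, 0]}, {"travel": [0, 0, 0], "dr": [0, 0, 0]}])

```text
t: 22.85
eef_pos: [0.6152, 0.0851, 0.2276]
orientation: [-179.7, 0.1, 33.8]
wrist_force: [1.0, -0.7, -1.5]
grip_width: 0.0138
gripper_force: 40.0
```

>>> apply_moves(motion=[{"travel": [0, 0, 1], "dr": [0, 0, 0]}, {"travel": [0, 0, 0], "dr": [0, 0, 0]}, {"travel": [0, 0, 0], "dr": [0, 0, 0]}])

```text
t: 23.15
eef_pos: [0.6151, 0.077, 0.2188]
orientation: [-179.9, 0.2, 33.3]
wrist_force: [-0.0, -0.2, -1.6]
grip_width: 0.0137
gripper_force: 40.0
```

Run:
```python
from h import *
s=monitor.sense();print(s['eef_pos'],s['orientation'],s['wrist_force'])
plan([.6155,.0797,.095],33.5)
```

```text
[0.61508506 0.07695311 0.218794  ] [-179.88916832    0.18186738   33.3290918 ] [-0.02958129 -0.23469935 -1.56816775]
turn [-0.0019  0.0032 -0.003 ] travel cm [ 0.19 -0.21 12.38] rows>= 3.0
```

>>> apply_moves(motion=[{"travel": [0.15, -0.2, 2], "dr": [0, 0, 0]}, {"travel": [0, 0, 2], "dr": [0, 0, 0]}, {"travel": [0, 0, 1], "dr": [0, 0, 0]}, {"travel": [0, 0, 0], "dr": [0, 0, 0]}, {"travel": [0, 0, 0], "dr": [0, 0, 0]}, {"travel": [0, 0, 0], "dr": [0, 0, 0]}])

```text
t: 23.75
eef_pos: [0.6172, 0.0806, 0.1717]
orientation: [179.9, -0.1, 33.4]
wrist_force: [0.2, -0.6, -2.4]
grip_width: 0.0135
gripper_force: 40.0
```

Run:
```python
from h import *
s=monitor.sense();print(s['eef_pos'],s['orientation'],s['wrist_force'])
plan([.6155,.0797,.095],33.5)
```

```text
[0.61724849 0.08060818 0.17168666] [ 1.79923006e+02 -1.08350973e-01  3.34162808e+01] [ 0.19627149 -0.56356084 -2.44569882]
turn [ 0.0013 -0.0019 -0.0015] travel cm [-0.2  -0.02  7.67] rows>= 2.0
```

>>> apply_moves(motion=[{"travel": [-0.1, 0, 1], "dr": [0, 0, 0]}, {"travel": [0, 0, 1], "dr": [0, 0, 0]}, {"travel": [0, 0, 1], "dr": [0, 0, 0]}, {"travel": [0, 0, 1], "dr": [0, 0, 0]}, {"travel": [0, 0, 1], "dr": [0, 0, 0]}, {"travel": [0, 0, 0.8], "dr": [0, 0, 0]}, {"travel": [0, 0, 0], "dr": [0, 0, 0]}, {"travel": [0, 0, 0], "dr": [0, 0, 0]}])

```text
t: 24.55
eef_pos: [0.6156, 0.0805, 0.1123]
orientation: [-180.0, 0.0, 33.5]
wrist_force: [-0.2, -0.5, -1.9]
grip_width: 0.0137
gripper_force: 40.0
```

>>> apply_moves(motion=[{"travel": [0, 0, 0.5], "dr": [0, 0, 0]}, {"travel": [0, 0, 0.5], "dr": [0, 0, 0]}, {"travel": [0, 0, 0.3], "dr": [0, 0, 0]}, {"travel": [0, 0, 0.3], "dr": [0, 0, 0]}, {"travel": [0, 0, 0.2], "dr": [0, 0, 0]}, {"travel": [0, 0, 0], "dr": [0, 0, 0]}, {"travel": [0, 0, 0], "dr": [0, 0, 0]}])

```text
t: 25.25
eef_pos: [0.6154, 0.0805, 0.0968]
orientation: [180.0, -0.0, 33.5]
wrist_force: [-2.6, 0.3, 9.8]
grip_width: 0.0133
gripper_force: 40.0
```

>>> apply_moves(motion=[{"travel": [0, 0, 0], "dr": [0, 0, 0]}, {"travel": [0, 0, 0], "dr": [0, 0, 0]}, {"travel": [0, 0, 0], "dr": [0, 0, 0]}, {"travel": [0, 0, 0], "dr": [0, 0, 0]}], grip=0.6)

```text
t: 25.65
eef_pos: [0.6156, 0.0804, 0.0943]
orientation: [-180.0, 0.0, 33.4]
wrist_force: [0.2, 0.7, -0.1]
grip_width: 0.0328
gripper_force: 0.0
```

>>> apply_moves(motion=[{"travel": [0, 0, -1], "dr": [0, 0, 0]}, {"travel": [0, 0, -2], "dr": [0, 0, 0]}, {"travel": [0, 0, -4], "dr": [0, 0, 0]}, {"travel": [0, 0, -3.5], "dr": [0, 0, 0]}, {"travel": [0, 0, 0], "dr": [0, 0, 0]}, {"travel": [0, 0, 0], "dr": [0, 0, 0]}])

```text
t: 26.25
eef_pos: [0.6161, 0.0804, 0.2011]
orientation: [179.9, -0.1, 33.5]
wrist_force: [-0.3, -0.9, -0.3]
grip_width: 0.0351
gripper_force: 0.0
```

Run:
```python
from h import *
homed(); plan([.530,-.3757,.20],-15.5)
```

```text
b 2 670 [0.6185 0.0814 0.128 ] p95 z 0.1293
turn [0.000e+00 3.000e-04 8.543e-01] travel cm [ 3.990e+00  4.623e+01 -3.000e-02] rows>= 10.0
```

>>> apply_moves(motion=[{"travel": [0, 0, 0], "dr": [0, 0, 0.142]}, {"travel": [0, 0, 0], "dr": [0, 0, 0.142]}, {"travel": [0, 0, 0], "dr": [0, 0, 0.142]}, {"travel": [0, 0, 0], "dr": [0, 0, 0.142]}, {"travel": [0, 0, 0], "dr": [0, 0, 0.143]}, {"travel": [0, 0, 0], "dr": [0, 0, 0.143]}, {"travel": [0.4, 4.62, 0], "dr": [0, 0, 0]}, {"travel": [0.4, 4.62, 0], "dr": [0, 0, 0]}], grip=0.5)

```text
t: 27.1
eef_pos: [0.5973, -0.0102, 0.1976]
orientation: [180.0, 0.2, -15.3]
wrist_force: [1.0, -0.4, 0.1]
grip_width: 0.0436
gripper_force: 0.0
```

>>> apply_moves(motion=[{"travel": [0.4, 4.62, 0], "dr": [0, 0, 0]}, {"travel": [0.4, 4.62, 0], "dr": [0, 0, 0]}, {"travel": [0.4, 4.62, 0], "dr": [0, 0, 0]}, {"travel": [0.4, 4.62, 0], "dr": [0, 0, 0]}, {"travel": [0.4, 4.62, 0], "dr": [0, 0, 0]}, {"travel": [0.4, 4.62, 0], "dr": [0, 0, 0]}, {"travel": [0.4, 4.62, 0], "dr": [0, 0, 0]}, {"travel": [0.4, 4.62, 0], "dr": [0, 0, 0]}])

```text
t: 27.9
eef_pos: [0.5292, -0.3764, 0.1975]
orientation: [-179.9, 0.2, -15.5]
wrist_force: [0.1, -0.0, -0.6]
grip_width: 0.0435
gripper_force: 0.0
```

>>> apply_moves(motion=[{"travel": [0, 0, 0], "dr": [0, 0, 0]}, {"travel": [0, 0, 0], "dr": [0, 0, 0]}, {"travel": [0, 0, 0], "dr": [0, 0, 0]}, {"travel": [0, 0, 0], "dr": [0, 0, 0]}])

```text
t: 28.3
eef_pos: [0.5308, -0.3735, 0.1989]
orientation: [-179.9, 0.1, -15.4]
wrist_force: [1.0, 0.3, -0.1]
grip_width: 0.0436
gripper_force: 0.0
```

Run:
```python
from h import *
heads(); plan([.530,-.3757,.0895],-15.5); print(tool()[:3,3])
```

```text
[ 32   0  38  40 640] [ 718.7 -250.4] [12.3 26.1] 36.9 z 0.1219
[317 234  19  34 627] [ 530.8 -376. ] [13.2 24.1] 74.9 z 0.1222
turn [-0.0008  0.0011  0.0024] travel cm [-0.04  0.22 10.97] rows>= 3.0
[ 0.53099648 -0.37364457  0.19919842]
```

>>> apply_moves(motion=[{"travel": [-0.04, 0.22, 4], "dr": [0, 0, 0]}, {"travel": [0, 0, 4], "dr": [0, 0, 0]}, {"travel": [0, 0, 2], "dr": [0, 0, 0]}, {"travel": [0, 0, 1], "dr": [0, 0, 0]}, {"travel": [0, 0, 0], "dr": [0, 0, 0]}, {"travel": [0, 0, 0], "dr": [0, 0, 0]}])

```text
t: 28.95
eef_pos: [0.5307, -0.3777, 0.0907]
orientation: [179.9, -0.1, -15.4]
wrist_force: [0.4, -0.8, 0.1]
grip_width: 0.0432
gripper_force: 0.0
```

>>> apply_moves(motion=[{"travel": [0, 0, 0], "dr": [0, 0, 0]}, {"travel": [0, 0, 0], "dr": [0, 0, 0]}, {"travel": [0, 0, 0], "dr": [0, 0, 0]}, {"travel": [0, 0, 0], "dr": [0, 0, 0]}, {"travel": [0, 0, 0], "dr": [0, 0, 0]}, {"travel": [0, 0, 0], "dr": [0, 0, 0]}, {"travel": [0, 0, 0], "dr": [0, 0, 0]}], grip=1, grip_force=40)

```text
t: 29.65
eef_pos: [0.5299, -0.3772, 0.0899]
orientation: [-180.0, -0.0, -15.5]
wrist_force: [-0.0, 1.3, 2.5]
grip_width: 0.0139
gripper_force: 40.0
```

>>> apply_moves(motion=[{"travel": [0, 0, -2], "dr": [0, 0, 0]}, {"travel": [0, 0, -3], "dr": [0, 0, 0]}, {"travel": [0, 0, -4], "dr": [0, 0, 0]}, {"travel": [0, 0, -4.5], "dr": [0, 0, 0]}, {"travel": [0, 0, -0.5], "dr": [0, 0, 0]}, {"travel": [0, 0, 0], "dr": [0, 0, 0]}, {"travel": [0, 0, 0], "dr": [0, 0, 0]}])

```text
t: 30.35
eef_pos: [0.5284, -0.3764, 0.2272]
orientation: [-179.9, 0.2, -15.5]
wrist_force: [-0.1, -0.0, -3.6]
grip_width: 0.0135
gripper_force: 40.0
```

Run:
```python
from h import *
held(); plan([.6012,.1505,.23],-1)
```

```text
0.009 627 [ 0.0062 -0.0137  0.0108] [0.0167 0.0145 0.0145] [ 0.0111 -0.0002  0.013 ]
0.05 126 [ 0.0035 -0.0078  0.05  ] [0.0087 0.0079 0.0698] [0.0074 0.0001 0.058 ]
turn [-0.0033  0.0047 -0.2528] travel cm [  6.37 -52.79  -0.34] rows>= 11.0
```

>>> apply_moves(motion=[{"travel": [0, 0, 0], "dr": [0, 0, -0.127]}, {"travel": [0, 0, 0], "dr": [0, 0, -0.126]}, {"travel": [0.53, -4.4, 0], "dr": [0, 0, 0]}, {"travel": [0.53, -4.4, 0], "dr": [0, 0, 0]}, {"travel": [0.53, -4.4, 0], "dr": [0, 0, 0]}, {"travel": [0.53, -4.4, 0], "dr": [0, 0, 0]}, {"travel": [0.53, -4.4, 0], "dr": [0, 0, 0]}, {"travel": [0.53, -4.4, 0], "dr": [0, 0, 0]}])

```text
t: 31.2
eef_pos: [0.5648, -0.1119, 0.2271]
orientation: [-179.9, 0.3, -1.0]
wrist_force: [1.7, -0.8, -2.4]
grip_width: 0.0137
gripper_force: 40.0
```

>>> apply_moves(motion=[{"travel": [0.53, -4.4, 0], "dr": [0, 0, 0]}, {"travel": [0.53, -4.4, 0], "dr": [0, 0, 0]}, {"travel": [0.53, -4.4, 0], "dr": [0, 0, 0]}, {"travel": [0.53, -4.4, 0], "dr": [0, 0, 0]}, {"travel": [0.53, -4.4, 0], "dr": [0, 0, 0]}, {"travel": [0.53, -4.4, 0], "dr": [0, 0, 0]}, {"travel": [0, 0, 0], "dr": [0, 0, 0]}, {"travel": [0, 0, 0], "dr": [0, 0, 0]}])

```text
t: 32.0
eef_pos: [0.601, 0.1503, 0.2271]
orientation: [179.9, 0.3, -0.8]
wrist_force: [-0.2, -0.3, -3.5]
grip_width: 0.0139
gripper_force: 40.0
```

>>> apply_moves(motion=[{"travel": [0, 0, 2], "dr": [0, 0, 0]}, {"travel": [0, 0, 2], "dr": [0, 0, 0]}, {"travel": [0, 0, 1], "dr": [0, 0, 0]}, {"travel": [0, 0, 0], "dr": [0, 0, 0]}, {"travel": [0, 0, 0], "dr": [0, 0, 0]}, {"travel": [0, 0, 0], "dr": [0, 0, 0]}, {"travel": [0, 0, 0], "dr": [0, 0, 0]}])

```text
t: 32.7
eef_pos: [0.6032, 0.1492, 0.1806]
orientation: [-180.0, -0.1, -1.0]
wrist_force: [-0.3, -0.2, -2.9]
grip_width: 0.0135
gripper_force: 40.0
```

Run:
```python
from h import *
s=monitor.sense();print(s['eef_pos'],s['orientation'],s['wrist_force'])
plan([.6012,.1505,.095],-1)
```

```text
[0.60317016 0.14920212 0.18064724] [-1.79991156e+02 -1.21485449e-01 -9.99532984e-01] [-0.30949716 -0.22645669 -2.87744289]
turn [-0.0002 -0.0021  0.    ] travel cm [-0.2  -0.13  8.56] rows>= 2.0
```

>>> apply_moves(motion=[{"travel": [-0.13, -0.15, 1], "dr": [0, 0, 0]}, {"travel": [0, 0, 1], "dr": [0, 0, 0]}, {"travel": [0, 0, 1], "dr": [0, 0, 0]}, {"travel": [0, 0, 1], "dr": [0, 0, 0]}, {"travel": [0, 0, 1], "dr": [0, 0, 0]}, {"travel": [0, 0, 1], "dr": [0, 0, 0]}, {"travel": [0, 0, 0.7], "dr": [0, 0, 0]}, {"travel": [0, 0, 0], "dr": [0, 0, 0]}])

```text
t: 33.5
eef_pos: [0.6003, 0.1508, 0.1111]
orientation: [180.0, 0.2, -1.0]
wrist_force: [-0.7, -0.5, -2.3]
grip_width: 0.0139
gripper_force: 40.0
```

>>> apply_moves(motion=[{"travel": [0, 0, 0.5], "dr": [0, 0, 0]}, {"travel": [0, 0, 0.5], "dr": [0, 0, 0]}, {"travel": [0, 0, 0.3], "dr": [0, 0, 0]}, {"travel": [0, 0, 0.3], "dr": [0, 0, 0]}, {"travel": [0, 0, 0.2], "dr": [0, 0, 0]}, {"travel": [0, 0, 0], "dr": [0, 0, 0]}, {"travel": [0, 0, 0], "dr": [0, 0, 0]}])

```text
t: 34.2
eef_pos: [0.6013, 0.1509, 0.0959]
orientation: [180.0, -0.0, -1.0]
wrist_force: [-2.3, -1.4, 5.1]
grip_width: 0.0137
gripper_force: 40.0
```

>>> apply_moves(motion=[{"travel": [0, 0, 0], "dr": [0, 0, 0]}, {"travel": [0, 0, 0], "dr": [0, 0, 0]}, {"travel": [0, 0, 0], "dr": [0, 0, 0]}, {"travel": [0, 0, 0], "dr": [0, 0, 0]}], grip=0.6)

```text
t: 34.6
eef_pos: [0.6013, 0.1509, 0.0944]
orientation: [-180.0, -0.0, -1.0]
wrist_force: [-0.4, -0.6, 0.4]
grip_width: 0.033
gripper_force: 0.0
```

>>> apply_moves(motion=[{"travel": [0, 0, -1], "dr": [0, 0, 0]}, {"travel": [0, 0, -2], "dr": [0, 0, 0]}, {"travel": [0, 0, -4], "dr": [0, 0, 0]}, {"travel": [0, 0, -3.5], "dr": [0, 0, 0]}, {"travel": [0, 0, 0], "dr": [0, 0, 0]}, {"travel": [0, 0, 0], "dr": [0, 0, 0]}], grip=0.5)

```text
t: 35.2
eef_pos: [0.6018, 0.151, 0.2012]
orientation: [-180.0, -0.2, -1.0]
wrist_force: [-0.0, -0.3, -0.7]
grip_width: 0.0433
gripper_force: 0.0
```

Run:
```python
from h import *
homed(); plan([.5274,.0985,.16],11.3)
```

```text
b 1 693 [0.605  0.1505 0.128 ] p95 z 0.1292
b 2 920 [0.6166 0.0817 0.128 ] p95 z 0.1294
b 3 1313 [0.6304 0.0124 0.1273] p95 z 0.1293
turn [ 0.000e+00  2.000e-04 -2.143e-01] travel cm [-8.22  3.7   3.97] rows>= 2.0
```

>>> apply_moves(motion=[{"travel": [0, 0, 0], "dr": [0, 0, -0.107]}, {"travel": [0, 0, 0], "dr": [0, 0, -0.107]}, {"travel": [-2.74, 1.23, 0], "dr": [0, 0, 0]}, {"travel": [-2.74, 1.23, 2], "dr": [0, 0, 0]}, {"travel": [-2.74, 1.24, 2], "dr": [0, 0, 0]}, {"travel": [0, 0, 0], "dr": [0, 0, 0]}, {"travel": [0, 0, 0], "dr": [0, 0, 0]}, {"travel": [0, 0, 0], "dr": [0, 0, 0]}])

```text
t: 36.05
eef_pos: [0.5291, 0.0987, 0.1596]
orientation: [180.0, -0.1, 11.3]
wrist_force: [0.2, 0.0, 0.4]
grip_width: 0.0438
gripper_force: 0.0
```

Run:
```python
from h import *
plan([.5274,.0985,.097],11.3); print(monitor.sense()['eef_pos'])
```

```text
turn [ 0.0002 -0.0015 -0.0004] travel cm [-0.17 -0.01  6.26] rows>= 2.0
[0.52912711 0.09869219 0.15956693]
```

>>> apply_moves(motion=[{"travel": [-0.1, 0, 3], "dr": [0, 0, 0]}, {"travel": [0, 0, 2], "dr": [0, 0, 0]}, {"travel": [0, 0, 1.2], "dr": [0, 0, 0]}, {"travel": [0, 0, 0], "dr": [0, 0, 0]}, {"travel": [0, 0, 0], "dr": [0, 0, 0]}])

```text
t: 36.55
eef_pos: [0.5278, 0.0986, 0.0979]
orientation: [180.0, -0.1, 11.3]
wrist_force: [-0.8, 0.3, -0.8]
grip_width: 0.0437
gripper_force: 0.0
```

>>> apply_moves(motion=[{"travel": [0, 0, 0], "dr": [0, 0, 0]}, {"travel": [0, 0, 0], "dr": [0, 0, 0]}, {"travel": [0, 0, 0], "dr": [0, 0, 0]}, {"travel": [0, 0, 0], "dr": [0, 0, 0]}, {"travel": [0, 0, 0], "dr": [0, 0, 0]}, {"travel": [0, 0, 0], "dr": [0, 0, 0]}], grip=1, grip_force=20)

```text
t: 37.15
eef_pos: [0.5269, 0.099, 0.098]
orientation: [-179.9, -0.0, 11.2]
wrist_force: [-0.5, 4.1, 4.5]
grip_width: 0.017
gripper_force: 20.0
```

>>> apply_moves(motion=[{"travel": [0.7, 0, 0], "dr": [0, 0, 0]}, {"travel": [0.7, 0, 0], "dr": [0, 0, 0]}, {"travel": [0.7, 0, 0], "dr": [0, 0, 0]}, {"travel": [0.7, 0, 0], "dr": [0, 0, 0]}, {"travel": [0.5, 0, 0], "dr": [0, 0, 0]}, {"travel": [0.2, 0, 0], "dr": [0, 0, 0]}, {"travel": [0, 0, 0], "dr": [0, 0, 0]}, {"travel": [0, 0, 0], "dr": [0, 0, 0]}])

```text
t: 37.95
eef_pos: [0.5604, 0.1056, 0.098]
orientation: [-180.0, 0.1, 11.3]
wrist_force: [-2.4, 2.2, 5.2]
grip_width: 0.0173
gripper_force: 20.0
```

>>> apply_moves(motion=[{"travel": [0.2, 0, 0], "dr": [0, 0, 0]}, {"travel": [0, 0, 0], "dr": [0, 0, 0]}, {"travel": [0, 0, 0], "dr": [0, 0, 0]}])

```text
t: 38.25
eef_pos: [0.5612, 0.1058, 0.098]
orientation: [-179.9, 0.2, 11.3]
wrist_force: [-4.1, 1.6, 7.5]
grip_width: 0.0174
gripper_force: 20.0
```

>>> apply_moves(motion=[{"travel": [0.25, 0, 0], "dr": [0, 0, 0]}, {"travel": [0, 0, 0], "dr": [0, 0, 0]}, {"travel": [0, 0, 0], "dr": [0, 0, 0]}])

```text
t: 38.55
eef_pos: [0.5612, 0.1058, 0.0979]
orientation: [-179.9, 0.5, 11.3]
wrist_force: [-8.5, -0.3, 10.5]
grip_width: 0.0173
gripper_force: 20.0
```

>>> apply_moves(motion=[{"travel": [0, 0, 0], "dr": [0, 0, 0]}, {"travel": [0, 0, 0], "dr": [0, 0, 0]}, {"travel": [0, 0, 0], "dr": [0, 0, 0]}, {"travel": [0, 0, -3], "dr": [0, 0, 0]}, {"travel": [0, 0, -4], "dr": [0, 0, 0]}, {"travel": [0, 0, -4], "dr": [0, 0, 0]}, {"travel": [0, 0, 0], "dr": [0, 0, 0]}, {"travel": [0, 0, 0], "dr": [0, 0, 0]}], grip=0.5)

```text
t: 39.35
eef_pos: [0.5663, 0.1059, 0.2084]
orientation: [180.0, -0.1, 11.3]
wrist_force: [-0.6, 0.4, -0.4]
grip_width: 0.0435
gripper_force: 0.0
```

```bash
cat >> h.py <<'E'
def block(name):
    p,d,K,C=grab(name); W=cloud(d,K,C); Z=W[...,2]; vv,uu=np.indices(d.shape)
    m=((Z>.041)&(Z<.051)&(W[...,0]<.52)&(W[...,0]>.36)&(W[...,1]>.2)&(W[...,1]<.42)).astype(np.uint8)
    if name=='wrist': m[268:]=0
    n,l,st,c=cv2.connectedComponentsWithStats(m)
    for i in range(1,n):
        if st[i][4]>150:
            q=W[l==i]; r=cv2.minAreaRect(np.float32(q[:,:2])*1000); print(name,st[i],np.round(r[0],1),np.round(r[1],1),round(r[2],1),'z',np.median(q[:,2]).round(4),q.mean(0).round(4))
    return p,W
E
python3 - <<'E'
from h import *
block('top'); p,W=block('wrist')
a=np.radians(11.3); ex=np.array([np.cos(a),np.sin(a)]); ey=np.array([-np.sin(a),np.cos(a)]); S=W[...,:2]@ex; Q=W[...,:2]@ey; Z=W[...,2]
vv,uu=np.indices(Z.shape)
m=(Z>.086)&(Z<.0915)&(abs(Q+.0066)<.02)&(S<.6)&(S>.53)&(vv<265); print('plate tail min s',np.percentile(S[m],[0.5,1,5]) if m.any() else 0)
k=(Z>.12)&(Z<.13)&(abs(Q+.0066)<.013)&(S<.59)&(S>.55)&(vv<268); print('knob',S[k].min(),S[k].max(),k.sum())
plan([.42,.30,.24],0)
E
```

```text
plate tail min s [0.55681526 0.55710789 0.5603603 ]
knob 0.5621112336879662 0.5793395071246924 438
turn [-1.000e-04  2.700e-03  1.967e-01] travel cm [-14.46 -19.41  -3.38] rows>= 5.0
```

Keeper is shut: its tail is at 0.556, giving the 52 mm gap. The block wasn't found in the search area, so I'll look.

>>> apply_moves(motion=[{"travel": [-2, -2, -1], "dr": [0, 0, 0.1]}, {"travel": [-3, -4, -1], "dr": [0, 0, 0.1]}, {"travel": [-3, -4, -1], "dr": [0, 0, 0]}, {"travel": [0, 0, 0], "dr": [0, 0, 0]}, {"travel": [0, 0, 0], "dr": [0, 0, 0]}], grip=0)

```text
t: 39.95
eef_pos: [0.4786, 0.1978, 0.236]
orientation: [179.9, 0.1, -0.0]
wrist_force: [-0.2, 0.5, 0.8]
grip_width: 0.0753
gripper_force: 0.0
```

Run:
```python
from h import *
p,_=block('wrist'); q,_=block('top'); s,_=block('side'); cv=np.hstack([cv2.resize(x,(400,300)) for x in (p,q)]); save('m1.png',np.vstack([cv,np.hstack([cv2.resize(s,(400,300))]*2)]))
```

```text
wrist [239 246  40  22 797] [440.6 266.5] [24.5 40.2] 3.4 z 0.0462 [0.4417 0.2656 0.0461]
top [166 309  20  17 319] [423.5 263.5] [31.9 39. ] 2.6 z 0.0466 [0.424  0.2635 0.0464]
```

View pics/m1.png

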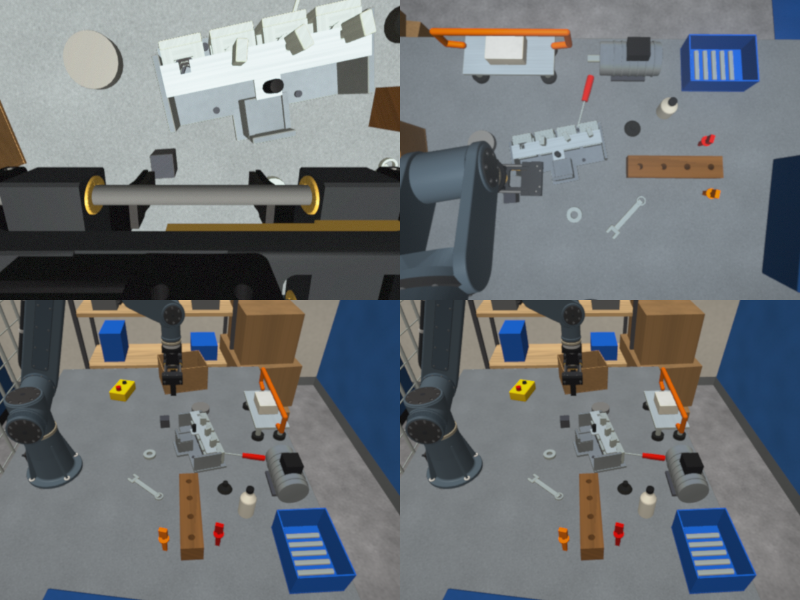

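The block has been knocked to about (0.43, 0.265). Three steel pins stand in brackets 1–3 and the plate is shut. I'll get a full view of the block.

>>> apply_moves(motion=[{"travel": [-3.7, -3.3, 0], "dr": [0, 0, 0]}, {"travel": [-3.7, -3.3, 0], "dr": [0, 0, 0]}, {"travel": [0, 0, 0], "dr": [0, 0, 0]}, {"travel": [0, 0, 0], "dr": [0, 0, 0]}, {"travel": [0, 0, 0], "dr": [0, 0, 0]}])

```text
t: 40.6
eef_pos: [0.4075, 0.2627, 0.237]
orientation: [180.0, -0.1, -0.3]
wrist_force: [-0.1, 0.0, 0.2]
grip_width: 0.0868
gripper_force: 0.0
```

Run:
```python
from h import *
p,W=block('wrist'); print(tool()[:3,3])
```

```text
wrist [ 299  179   41   45 1625] [430.5 266. ] [44.1 40.1] 3.7 z 0.0463 [0.4312 0.2659 0.0463]
[0.40752668 0.26261947 0.23703776]
```

```bash
python3 -c "
from h import *
plan([.431,.266,.024],3.7)"
```

```text
turn [ 0.0001 -0.0007 -0.0699] travel cm [ 2.36 -0.19 21.3 ] rows>= 5.0
```

>>> apply_moves(motion=[{"travel": [0, 0, 0], "dr": [0, 0, -0.07]}, {"travel": [2.36, -0.2, 3], "dr": [0, 0, 0]}, {"travel": [0, 0, 4.5], "dr": [0, 0, 0]}, {"travel": [0, 0, 4.5], "dr": [0, 0, 0]}, {"travel": [0, 0, 4], "dr": [0, 0, 0]}, {"travel": [0, 0, 3], "dr": [0, 0, 0]}, {"travel": [0, 0, 2.2], "dr": [0, 0, 0]}, {"travel": [0, 0, 0], "dr": [0, 0, 0]}])

```text
t: 41.45
eef_pos: [0.4288, 0.2653, 0.0222]
orientation: [179.9, 0.3, 3.7]
wrist_force: [-1.2, -0.9, -1.2]
grip_width: 0.0872
gripper_force: 0.0
```

>>> apply_moves(motion=[{"travel": [0, 0, 0], "dr": [0, 0, 0]}, {"travel": [0, 0, 0], "dr": [0, 0, 0]}, {"travel": [0, 0, 0], "dr": [0, 0, 0]}, {"travel": [0, 0, 0], "dr": [0, 0, 0]}, {"travel": [0, 0, 0], "dr": [0, 0, 0]}, {"travel": [0, 0, 0], "dr": [0, 0, 0]}, {"travel": [0, 0, 0], "dr": [0, 0, 0]}, {"travel": [0, 0, 0], "dr": [0, 0, 0]}], grip=1, grip_force=40)

```text
t: 42.25
eef_pos: [0.4293, 0.2669, 0.0254]
orientation: [180.0, -0.0, 3.9]
wrist_force: [0.1, -2.3, 4.0]
grip_width: 0.0396
gripper_force: 40.0
```

>>> apply_moves(motion=[{"travel": [0, 0, 0], "dr": [0, 0, 0]}, {"travel": [0, 0, -2], "dr": [0, 0, 0]}, {"travel": [0, 0, -4], "dr": [0, 0, 0]}, {"travel": [0, 0, -5], "dr": [0, 0, 0]}, {"travel": [0, 0, -5], "dr": [0, 0, 0]}, {"travel": [0, 0, 0], "dr": [0, 0, 0]}, {"travel": [0, 0, 0], "dr": [0, 0, 0]}, {"travel": [0, 0, 0], "dr": [0, 0, 0]}])

```text
t: 43.05
eef_pos: [0.4269, 0.2663, 0.1829]
orientation: [179.9, 0.3, 3.8]
wrist_force: [-1.3, 0.2, -5.3]
grip_width: 0.0397
gripper_force: 40.0
```

Run:
```python
from h import *
a=np.radians(11.3); s,q=.530,-.0066
w=[s*np.cos(a)-q*np.sin(a), s*np.sin(a)+q*np.cos(a)]; print(w)
plan([*w,.18],11.3)
p,d,K,C=grab('wrist'); W=cloud(d,K,C); T=tool(); G=(W-T[:3,3])@T[:3,:3]
m=(abs(G[...,0])<.04)&(abs(G[...,1])<.03)&(G[...,2]>-.03)&(G[...,2]<.035)
q=G[m]; print(len(q),q.min(0),q.max(0)); h=q[(q[:,0]>.015)]; print(np.median(h,0),np.percentile(h[:,0],[50,90,99]),np.percentile(h[:,2],[1,50,99]))
```

```text
[np.float64(0.5210190135817055), np.float64(0.09737939970212675)]
turn [ 0.0011  0.006  -0.1304] travel cm [ 5.92 18.41  0.29] rows>= 4.0
7623 [-0.02053026 -0.02941193 -0.02998986] [0.02369547 0.02982026 0.02355735]
[ 2.28694413e-02  5.91721270e-05 -1.88756993e-02] [0.02286944 0.02330061 0.02349621] [-0.02245492 -0.0188757   0.02229137]
```

>>> apply_moves(motion=[{"travel": [0, 0, 0], "dr": [0, 0, -0.13]}, {"travel": [1.45, 4.6, 0], "dr": [0, 0, 0]}, {"travel": [1.45, 4.6, 0], "dr": [0, 0, 0]}, {"travel": [1.45, 4.6, 0], "dr": [0, 0, 0]}, {"travel": [1.45, 4.6, 0], "dr": [0, 0, 0]}, {"travel": [0, 0, 1], "dr": [0, 0, 0]}, {"travel": [0, 0, 1], "dr": [0, 0, 0]}, {"travel": [0, 0, 0], "dr": [0, 0, 0]}])

```text
t: 43.9
eef_pos: [0.5186, 0.0984, 0.1617]
orientation: [-179.9, 0.5, 11.3]
wrist_force: [-1.0, 1.0, -5.9]
grip_width: 0.0398
gripper_force: 40.0
```

>>> apply_moves(motion=[{"travel": [0, 0, 0], "dr": [0, 0, 0]}, {"travel": [0, 0, 0], "dr": [0, 0, 0]}, {"travel": [0, 0, 0], "dr": [0, 0, 0]}, {"travel": [0, 0, 0], "dr": [0, 0, 0]}])

```text
t: 44.3
eef_pos: [0.5222, 0.0986, 0.1656]
orientation: [180.0, -0.1, 11.3]
wrist_force: [0.3, 0.6, -5.0]
grip_width: 0.0401
gripper_force: 40.0
```

Run:
```python
from h import *
s0=monitor.sense(); print(s0['eef_pos'],s0['orientation'])
a=np.radians(11.3); s,q=.5288,-.0066
w=[s*np.cos(a)-q*np.sin(a), s*np.sin(a)+q*np.cos(a)]
plan([*w,.0905],11.3)
p,d,K,C=grab('wrist'); W=cloud(d,K,C); Z=W[...,2]
ex=np.array([np.cos(a),np.sin(a)]); ey=np.array([-np.sin(a),np.cos(a)]); S=W[...,:2]@ex; Q=W[...,:2]@ey
vv,uu=np.indices(Z.shape)
k=(Z>.12)&(Z<.13)&(abs(Q+.0066)<.013)&(S<.59)&(S>.555)&(vv<268); print('knob s',S[k].min(),S[k].max(),'q',Q[k].min(),Q[k].max())
save('m2.png',p)
```

```text
[0.52219528 0.09855425 0.16562676] [ 1.79986240e+02 -5.25326999e-02  1.13428678e+01]
turn [ 0.0002 -0.0009  0.0007] travel cm [-0.26  0.09  7.51] rows>= 2.0
knob s 0.5618639044068735 0.579346529269515 q -0.015446891816781655 0.002054248356010777
```

View pics/m2.png

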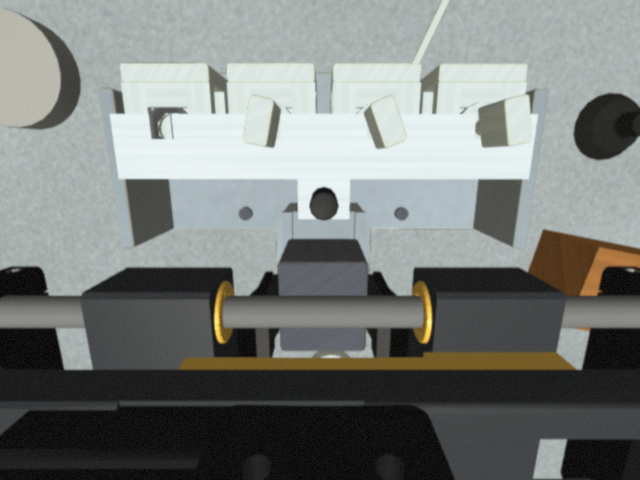

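Block held at (322,265), with the pocket right beneath it and the knob at (322,203). I'll descend in stages.

>>> apply_moves(motion=[{"travel": [-0.2, 0.08, 1], "dr": [0, 0, 0]}, {"travel": [0, 0, 1.5], "dr": [0, 0, 0]}, {"travel": [0, 0, 1], "dr": [0, 0, 0]}, {"travel": [0, 0, 0], "dr": [0, 0, 0]}, {"travel": [0, 0, 0], "dr": [0, 0, 0]}, {"travel": [0, 0, 0], "dr": [0, 0, 0]}, {"travel": [0, 0, 0], "dr": [0, 0, 0]}])

```text
t: 45.05
eef_pos: [0.5209, 0.0968, 0.1307]
orientation: [180.0, -0.1, 11.3]
wrist_force: [-0.1, 0.2, -5.4]
grip_width: 0.0397
gripper_force: 40.0
```

Run:
```python
from h import *
s0=monitor.sense(); print(s0['eef_pos'],s0['orientation'])
a=np.radians(11.3); s,q=.5288,-.0066
plan([s*np.cos(a)-q*np.sin(a), s*np.sin(a)+q*np.cos(a),.0905],11.3)
```

```text
[0.52087513 0.09675754 0.13069814] [ 1.79982397e+02 -7.59411361e-02  1.12774937e+01]
turn [ 0.0003 -0.0013 -0.0004] travel cm [-0.09 -0.06  4.02] rows>= 1.0
```

>>> apply_moves(motion=[{"travel": [-0.1, -0.03, 1], "dr": [0, 0, 0]}, {"travel": [0, 0, 1], "dr": [0, 0, 0]}, {"travel": [0, 0, 0.8], "dr": [0, 0, 0]}, {"travel": [0, 0, 0.4], "dr": [0, 0, 0]}, {"travel": [0, 0, 0.4], "dr": [0, 0, 0]}, {"travel": [0, 0, 0.2], "dr": [0, 0, 0]}, {"travel": [0, 0, 0], "dr": [0, 0, 0]}, {"travel": [0, 0, 0], "dr": [0, 0, 0]}])

```text
t: 45.85
eef_pos: [0.5195, 0.0969, 0.0923]
orientation: [180.0, -0.0, 11.3]
wrist_force: [0.5, -0.4, -6.1]
grip_width: 0.0398
gripper_force: 40.0
```

>>> apply_moves(motion=[{"travel": [0, 0, 0.1], "dr": [0, 0, 0]}, {"travel": [0, 0, 0.1], "dr": [0, 0, 0]}, {"travel": [0, 0, 0], "dr": [0, 0, 0]}, {"travel": [0, 0, 0], "dr": [0, 0, 0]}])

```text
t: 46.25
eef_pos: [0.5197, 0.0969, 0.0914]
orientation: [180.0, -0.1, 11.3]
wrist_force: [-1.8, 0.4, 5.2]
grip_width: 0.0395
gripper_force: 40.0
```

>>> apply_moves(motion=[{"travel": [0, 0, 0], "dr": [0, 0, 0]}, {"travel": [0, 0, 0], "dr": [0, 0, 0]}, {"travel": [0, 0, 0], "dr": [0, 0, 0]}, {"travel": [0, 0, 0], "dr": [0, 0, 0]}, {"travel": [0, 0, 0], "dr": [0, 0, 0]}], grip=0.25)

```text
t: 46.75
eef_pos: [0.5194, 0.0969, 0.0901]
orientation: [180.0, -0.0, 11.3]
wrist_force: [-0.3, 0.1, 0.3]
grip_width: 0.0642
gripper_force: 0.0
```

>>> apply_moves(motion=[{"travel": [0, 0, -1.5], "dr": [0, 0, 0]}, {"travel": [0, 0, -3], "dr": [0, 0, 0]}, {"travel": [0, 0, -4], "dr": [0, 0, 0]}, {"travel": [-3, 0, -4], "dr": [0, 0, 0]}, {"travel": [-3, 0, 0], "dr": [0, 0, 0]}, {"travel": [0, 0, 0], "dr": [0, 0, 0]}, {"travel": [0, 0, 0], "dr": [0, 0, 0]}, {"travel": [0, 0, 0], "dr": [0, 0, 0]}])

```text
t: 47.55
eef_pos: [0.4614, 0.0851, 0.215]
orientation: [180.0, -0.0, 11.3]
wrist_force: [0.1, -0.2, -0.2]
grip_width: 0.0653
gripper_force: 0.0
```

Run:
```python
from h import *
homed(); p,d,K,C=grab('wrist'); save('m3.png',p); W=cloud(d,K,C); Z=W[...,2]; a=np.radians(11.3)
ex=np.array([np.cos(a),np.sin(a)]); ey=np.array([-np.sin(a),np.cos(a)]); S=W[...,:2]@ex; Q=W[...,:2]@ey; vv,uu=np.indices(Z.shape)
m=(Z>.106)&(Z<.118)&(S<.557)&(S>.49)&(vv<268)&(abs(Q)<.05); r=cv2.minAreaRect(np.float32(np.c_[S[m],Q[m]])*1000); print('block s,q',r,np.median(Z[m]))
k=(Z>.12)&(Z<.13)&(abs(Q+.0066)<.013)&(S<.59)&(S>.555)&(vv<268); print('knob s',S[k].min(),S[k].max())
```

```text
b 1 1304 [0.5985 0.149  0.1278] p95 z 0.1295
b 2 1326 [0.612  0.0799 0.1277] p95 z 0.1294
b 3 1618 [0.627  0.0114 0.1273] p95 z 0.1293
block s,q ((529.5975952148438, -7.182704925537109), (43.19697189331055, 40.015926361083984), 0.10796382278203964) 0.11237532224173241
knob s 0.5612930540177042 0.5787949040409405
```

View pics/m3.png

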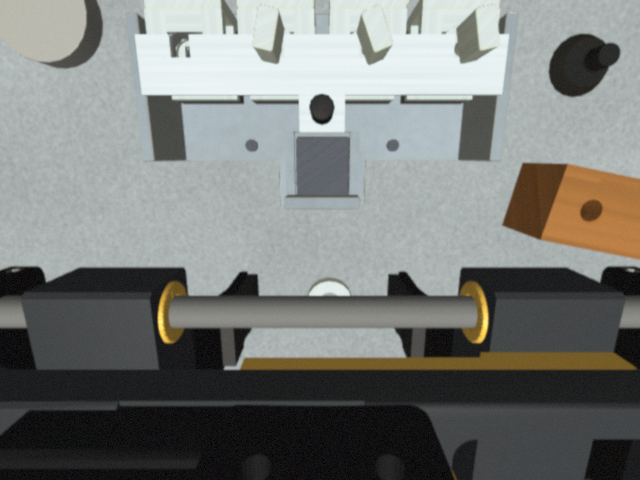

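The block stands in the pocket at (322,166), top at 0.112. The plate is shut with the knob at (321,108), and all three heads are at 0.128. Handing in.

```bash
python3 -c "
from station import workorder
print(workorder.job_done())"
```

```text
the job is handed in; nothing more can be done
None
```

The job is done and handed in at about 48 s: all three pins on the rack are home in brackets 1–3, the keeper plate is fully shut over them, and the stop block stands in the pocket.

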